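Assemble the pour-over coffee maker

TASK

Get the pour-over coffee maker ready: seat the white dripper cone upright and fully home in the funnel mouth of the blue carafe, then seat the steel filter cone fully home in the dripper. Lower the parts in rather than dropping them, leave the carafe standing where it is, let go of everything, and do not disturb the mug and the jars behind.

Things in the scene. Friction and masses are not known exactly. Their poses are not given: they have to be found in the camera images.
- carafe: Blue hour-glass coffee carafe, wooden collar at its waist, 0.75 kg, 132 mm tall, belly 113 mm across, loose on the worktop. Origin: centre of its underside, z up. Above the waist it opens into a round funnel mouth: inside radius 27 mm at z = 94 mm, growing 0.55 mm per mm of height to 48 mm at the rim, z = 132 mm (outside 53 mm).
- dripper: White glazed dripper cone, flat floor with three drain holes, 0.25 kg, 58 mm tall, stands on its narrow end. Origin: centre of the narrow lower end, z up. Outside radius 27 mm at the bottom growing 0.55 mm per mm of height to 59 mm at the rim; inside radius 22.4 mm at the bottom, 54 mm at the rim. Home in the carafe at any yaw, with its origin about 92 mm above the carafe's.
- dripper_handle (a point): Grip point of the dripper's wooden D handle, which sticks out along the dripper's +x: this point is 82 mm out, 46 mm above its underside. Top bar x = 52 to 98 mm, z = 42 to 56 mm; upright leg x = 85 to 98 mm, z = 22 to 56 mm; thinner lower bar. 14 mm thick, flat sides: pinch from above across y (axes as the dripper's).
- filter: Steel filter cone with rows of dark holes, 0.18 kg, cone 58 mm tall, stands on its narrow closed end. Origin: centre of its underside, z up. Outside radius 25 mm at the bottom growing 0.55 mm per mm of height to 57 mm at the rim. Home in the dripper at any yaw, with its origin about 5 mm above the dripper's and its rim just proud of the dripper's rim.
- filter_handle (a point): Middle of the filter's black bridge handle, 86 mm above its underside on the filter's axis. The straight bar crosses over the open top along the filter's own x: 92 mm long, 12 mm thick (y), 12 mm high, on two steel posts at x = +-51 mm. Pinch from above across y (axes as the filter's).
- mug: White mug with a leaf pattern, 95 mm tall, 92 mm across, bystander behind. Origin: centre of its underside.
- honey: Honey jar with a green lid, 70 mm across, 101 mm tall, bystander behind. Origin: centre of its underside.
- mustard: Mustard jar with a grey lid, 71 mm across, 110 mm tall, bystander behind. Origin: centre of its underside.
Things that resemble listed ones, but are neither listed nor needed, are in the scene too. Leave any orange look-alike of the carafe alone.

How it is judged:
On the way, in this order (a step that is already met when the one before it is completed fails the run):
1. the dripper sits home, upright and centred in the carafe's mouth (horizontal distance between dripper and carafe below 0.005 m and z of dripper in the frame of carafe between 0.088 and 0.098 m and angle between the z axis of dripper and the z axis of carafe, either way round below 0.07 rad and angle between carafe's own z axis and vertical below 0.05 rad and height (world z) of carafe below 0.01 m), for 0.2 s.
2. the filter sits home and centred in the dripper (horizontal distance between filter and dripper below 0.005 m and z of filter in the frame of dripper between 0.002 and 0.009 m and angle between the z axis of filter and the z axis of dripper, either way round below 0.07 rad and horizontal distance between dripper and carafe below 0.005 m and z of dripper in the frame of carafe between 0.088 and 0.098 m and angle between the z axis of dripper and the z axis of carafe, either way round below 0.07 rad), for 0.2 s.
At the end, for the whole second after the job is handed in: Carafe upright (0.05 rad), within 60 mm of its start; dripper in its mouth, axes within 5 mm and 0.07 rad, underside 88-98 mm above the carafe's; filter in the dripper, axes within 5 mm and 0.07 rad, underside 2-9 mm above the dripper's; all at rest and let go (all of step 2 and angle between carafe's own z axis and vertical below 0.05 rad and height (world z) of carafe below 0.01 m and distance of carafe from where it was at the start of the episode below 0.06 m and linear speed of each of carafe, dripper, filter below 0.03 m/s); the robot touches nothing.
It fails at once if the carafe is tipped by more than 0.35 rad or lifted 60 mm (angle between carafe's own z axis and vertical above 0.35 rad or height (world z) of carafe above 0.06 m).
It fails at once if the dripper or filter is dropped: it moves faster than 0.7 m/s (a fall of 25 mm) with no finger on it ((linear speed of dripper above 0.7 m/s and contact force between the fingers and dripper below 0.05 N) or (linear speed of filter above 0.7 m/s and contact force between the fingers and filter below 0.05 N)).
It fails at once if the mug, honey jar or mustard jar is shoved more than 40 mm or tipped over (distance of any of mug, honey, mustard from where it was at the start of the episode above 0.04 m or angle between any of mug, honey, mustard's own z axis and vertical above 0.4 rad).
It also fails if it takes over 54 s, if anything falls off the work surface, if the arm or the gripper's body presses on something with over 40 N, if the wrist force passes 120 N, or if a joint passes its speed limit or range.

ROBOT

A 6-joint arm with a two-finger parallel gripper is mounted at the origin on a cart in front of the work surface, level with it; the furniture and walls round the work are solid. World frame = base frame: x ahead of the robot, y to its left, z up, the work surface at z = 0. Lengths are in m, angles in rad, forces in N, time in s.
With the tool pointing down it reaches from about 0.35 to 0.85 m from the base axis. Payload 8.1 kg.
Tool frame: the origin (TCP) lies between the finger pads; the fingertips stand 8 mm ahead of it and the grasp point (between the pads) lies 11 mm behind it (robot.tip_reach is the y of the fingertips in the tool frame, in m); y points along the fingers, z is the direction in which the jaws open and shut, and the axes are right-handed (so a half turn about y gives the same grasp; the last joint's range is limited). The gripper opens to 93 mm and grips with 3 to 60 N. Pads are 15 mm wide; open, the fingers measure 128 mm over their backs; the gripper's body (75 mm by 188 mm) begins 65 mm behind the grasp point.
Start: joints at [1.176, 0.13, 1.488, -0, 1.523, -0.085], TCP at [0.183, 0.571, 0.227] pointing down, gripper open.
Joint ranges: [-2.96, 2.96], [-0.89, 2.26], [0.02, 2.5], [-1.34, 4.48], [0, 2.73], [-2.66, 2.66]. Speed limits (rad/s): [2.39, 2.39, 2.79, 3.14, 3.14, 3.14].

INTERFACE

Orientations are given as a rotation vector (axis times angle).
In Python, from plant import robot gives the robot as it stands.
- The arm moves only by the tool carry_out, never from a script. Its argument "increments" is a list of rows, each an object with "linear": the shift along the tool's x, y, z in m, a list of three; "yaw": the turn about the tool's y in rad. A call has 1 to 5 rows; each row is the pose to reach, as a shift and turn from the pose measured when the call began, along the tool's axes at that moment; what a row does not reach only later rows make up. A row lasts 1/8 s, in which the tool goes at most 62.5 mm and 10.7 degrees, less where a joint would pass 70% of its speed; a pose out of reach is approached as far as the arm can. A call with a gripper value outside its range is refused whole. "gripper" is the opening, from 0 (shut) to 1 (fully open), set as the call begins (left out, the last holds). The fingers move at their own pace and stop on an object; "newtons" is the grip in N (left out, the last holds). Time passes only in rows, so rows that repeat a pose let the fingers close. It gives the time, the measured TCP pose, the force and the opening at its end, in the units of the state.
- robot.read_state(): the state, without advancing time (a new reading comes with each control period).
- robot.read_camera(name): name is "side" or "top"; returns the picture (400x640x3 uint8, blue, green, red); there is no depth.
- robot.camera_params(name): a dict with "fov_y" (degrees; the focal length in pixels is half the picture's height over the tangent of half this angle, whatever the lens; pixels are square), "cx", "cy" (the principal point, pixels), "R" (3x3) and "t" (3): a world point X has camera coordinates R X + t. Camera axes: x right, y down, z forward; pixel columns grow to the right and rows downward; lengths in m; the calibration is good to about 2 mm. A picture is of the moment at which its call begins. camera_params takes no time and is no camera call.
- robot.close_job(): hands the job in, once; it reports no verdict.
The state is a dict: "t": time; "q": joint angles; "dq": joint speeds; "joint_torque": joint torques, N m; "tool_pos": TCP position; "orientation": TCP orientation; "force": force on the tool from outside, world axes, zero at the start; "wrist_torque": the same for the moment, N m; "opening": finger opening in m.
Only numpy, scipy, OpenCV 4.12 (cv2) and the standard library are available. Lean on these libraries where they do the work, as an engineer would, in place of code of your own. Each camera call takes 0.05 s, during which the arm holds its last target.

## Working session

There is one attempt and no reset: what is moved stays moved. The work goes in short steps, Python scripts to look and compute and a tool call to move; the robot and the scene stay as the last step left them, time stands still between calls to the robot, and variables do not carry over. Pictures are saved under pics/ and viewed, and the job is handed in when it is done.

Besides the shell and the picture viewer there is one more tool, called after "Emit:" as name(argument=value, ...), one argument or row to a line, values as JSON. carry_out: Moves the arm, as the interface text tells. Its arguments: {"type":"object","properties":{"increments":{"type":"array","items":{"type":"object","properties":{"linear":{"type":"array","items":{"type":"number"}},"yaw":{"type":"number"}}}},"gripper":{"type":"number"},"newtons":{"type":"number"}},"required":["increments"]}

```bash
ls; mkdir -p pics
python3 - <<'E'
from plant import robot
import cv2
s=robot.read_state(); print(s)
for n in("side","top"):
    im=robot.read_camera(n); cv2.imwrite(f"pics/{n}0.png",im); print(n,robot.camera_params(n))
print(robot.tip_reach)
E
```

```text
pics
{'t': 0.0, 'q': array([ 1.17557598e+00,  1.31179855e-01,  1.48928706e+00,  2.33339237e-05,
        1.52299953e+00, -8.53880852e-02]), 'dq': array([-7.33333257e-05,  2.15603258e-03, -2.81313069e-04, -5.41463510e-04,
        6.80055659e-04, -1.29138946e-03]), 'joint_torque': array([-9.29426897e-04, -5.59825337e+01, -4.91772437e+01,  7.67216971e-02,
        3.48515657e-02, -2.50577214e-04]), 'tool_pos': array([0.18268577, 0.5709217 , 0.22557201]), 'orientation': array([-1.5589011 ,  0.24359648, -0.24285781]), 'force': array([-0.68702914,  0.08853062, -0.20251294]), 'wrist_torque': array([-0.03270913,  0.00731746,  0.01736918]), 'opening': 0.09295121918664324}
side {'fov_y': 45.53266751501413, 'cx': 319.96311198111346, 'cy': 208.47362498459395, 'R': array([[ 9.94964743e-01, -1.00225362e-01, -1.93578533e-04],
       [-5.91988435e-02, -5.86122497e-01, -8.08056876e-01],
       [ 8.08743325e-02,  8.03999562e-01, -5.89104445e-01]]), 't': array([-0.58146987,  0.06797283,  1.23800593])}
top {'fov_y': 55.140139527174476, 'cx': 327.290262166746, 'cy': 198.41545139104448, 'R': array([[ 0.07226102, -0.99737321, -0.00500317],
       [-0.97154133, -0.06925316, -0.2265203 ],
       [ 0.2255788 ,  0.02122937, -0.97399359]]), 't': array([-0.10756988,  0.58802028,  1.08179775])}
0.008
```

View pics/side0.png

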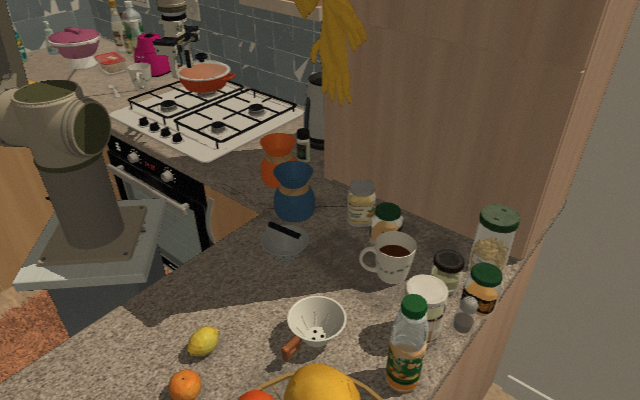

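View pics/top0.png

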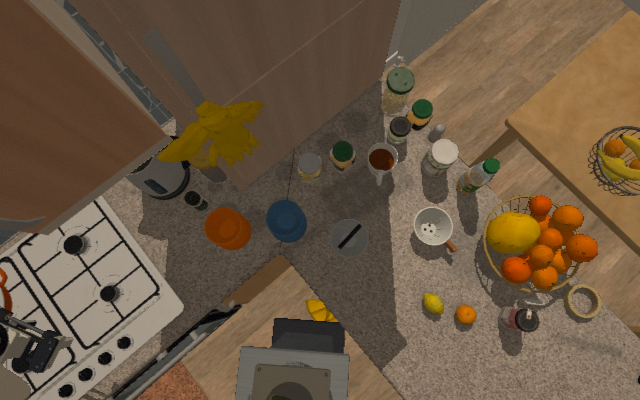

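Both views show the same items. Candidates:
- **Carafe:** blue at side (294,192), top (287,222). The orange look-alike is at side (277,160), top (228,229).
- **Dripper:** white cone with wooden handle at side (316,320), top (433,226). White mug at top (381,160) and a white-lidded jar at (443,152) could be confused with it.
- **Filter:** grey cone with black bar at side (284,238), top (348,237).

I'll check these in close crops.

Run:
```python
import cv2,numpy as np
a=cv2.imread("pics/top0.png"); b=cv2.imread("pics/side0.png")
def c(im,x,y,w,h,s,n): cv2.imwrite(n,cv2.resize(im[y:y+h,x:x+w],None,fx=s,fy=s,interpolation=cv2.INTER_CUBIC))
c(a,190,180,200,100,4,"pics/c1.png");c(a,390,190,100,75,6,"pics/c2.png");c(b,230,130,130,200,3,"pics/c3.png")
c(b,260,280,120,90,6,"pics/c4.png")
```

```text
(no output)
```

View pics/c1.png

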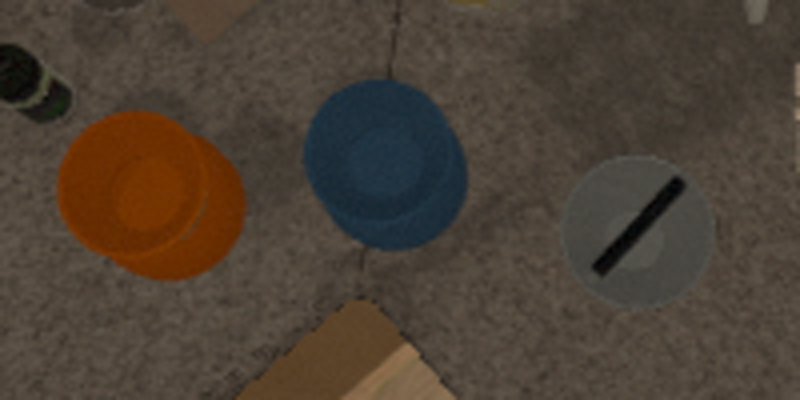

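View pics/c2.png

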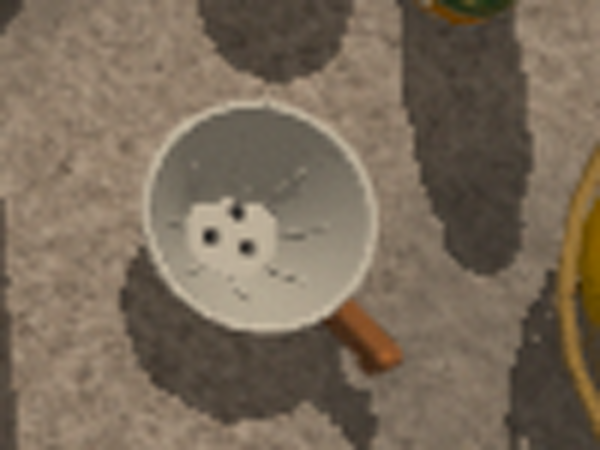

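View pics/c3.png

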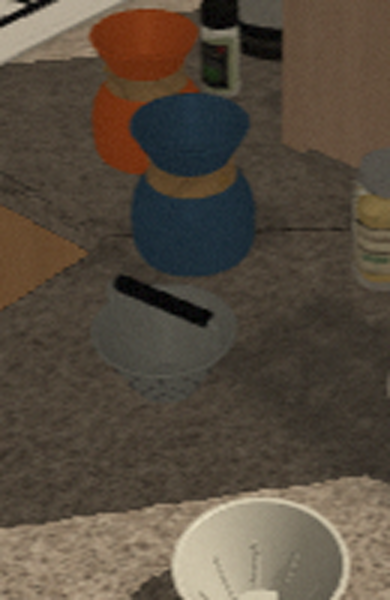

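View pics/c4.png

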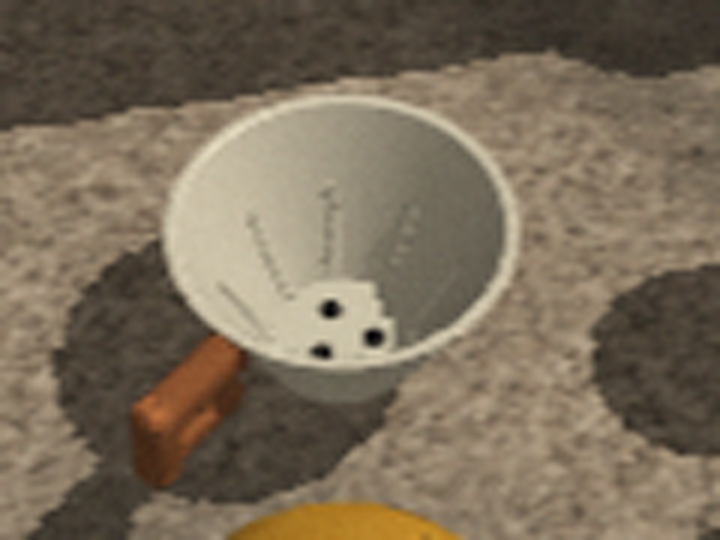

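```bash
cat > h.py <<'E'
import numpy as np,json
from scipy.optimize import least_squares
from scipy.spatial.transform import Rotation as Ro
from plant import robot
P={n:robot.camera_params(n) for n in("side","top")}
def proj(n,X):
    p=P[n]; c=np.atleast_2d(X)@p["R"].T+p["t"]; f=200/np.tan(np.radians(p["fov_y"]/2))
    return np.c_[f*c[:,0]/c[:,2]+p["cx"],f*c[:,1]/c[:,2]+p["cy"]]
def unproj(n,uv,z):
    p=P[n]; f=200/np.tan(np.radians(p["fov_y"]/2))
    d=np.array([(uv[0]-p["cx"])/f,(uv[1]-p["cy"])/f,1])@p["R"]; o=-p["R"].T@p["t"]
    return o+d*(z-o[2])/d[2]
th=np.linspace(0,2*np.pi,361)
def circ(x,y,z,r): return np.c_[x+r*np.cos(th),y+r*np.sin(th),z+0*th]
def ext(n,x,y,z,r):
    q=proj(n,circ(x,y,z,r)); return np.array([q[:,0].min(),q[:,0].max(),q[:,1].min(),q[:,1].max()])
def cr(v,s,ox,oy): # L R T B in crop
    v=np.array(v,float); o=np.array([ox,ox,oy,oy]); return (v+.5)/s-.5+o
E
python3 - <<'E'
from h import *
N=np.nan
D={"dripper":(.058,.059,cr([143,378,101,333],6,390,190),cr([164,520,95,368],6,260,280)),
"carafe":(.132,.053,cr([303,452,78,219],4,190,180),cr([130,249,93,N],3,230,130)),
"filter":(.058,.057,cr([560,715,154,308],4,190,180),cr([91,237,283,377],3,230,130))}
for k,(z,r,a,b) in D.items():
    for cams in (("top",),("side",),("top","side")):
        def f(p):
            e=[]
            if "top" in cams:e.append(ext("top",p[0],p[1],z,r)-a)
            if "side" in cams:e.append(ext("side",p[0],p[1],z,r)-b)
            e=np.concatenate(e); return e[~np.isnan(e)]
        s=least_squares(f,[.5,0]); print(k,cams,s.x.round(4),s.fun.round(2))
def c(u,v,s,ox,oy): return ((u+.5)/s-.5+ox,(v+.5)/s-.5+oy)
for q in [(600,270),(679,183),(640,227)]: print("bar",unproj("top",c(*q,4,190,180),.092).round(4))
for q in [(118,285),(209,318)]: print("bar side",unproj("side",c(*q,3,230,130),.088).round(4))
for q in [(400,350),(368,362),(348,303),(330,322)]: print("han",unproj("top",c(*q,6,390,190),.056).round(4))
s=robot.read_state(); print(proj("top",s["tool_pos"]),proj("side",s["tool_pos"]),Ro.from_rotvec(s["orientation"]).as_matrix().round(3))
E
```

```text
dripper ('top',) [ 0.5363 -0.3841] [-0.34  0.34 -0.34  0.32]
dripper ('side',) [ 0.5391 -0.3832] [-0.3   0.3  -0.51  0.38]
dripper ('top', 'side') [ 0.5383 -0.3837] [-0.49  0.17 -1.   -0.38 -0.74 -0.11 -0.31  0.63]
carafe ('top',) [0.5188 0.0505] [-0.32  0.32 -1.06  1.01]
carafe ('side',) [0.5184 0.0485] [-0.55  0.55 -0.08]
carafe ('top', 'side') [0.5186 0.0502] [-0.24  0.4  -1.    1.08 -0.48  0.57 -0.41]
filter ('top',) [ 0.4837 -0.1374] [ 0.07 -0.07  0.01 -0.01]
filter ('side',) [ 0.4856 -0.1372] [ 0.29 -0.29  0.31 -0.23]
filter ('top', 'side') [ 0.4849 -0.1373] [ 0.07 -0.08 -0.37 -0.41 -0.02 -0.6   0.36 -0.17]
bar [ 0.4489 -0.111   0.092 ]
bar [ 0.5154 -0.1638  0.092 ]
bar [ 0.4816 -0.1376  0.092 ]
bar side [ 0.4514 -0.1164  0.088 ]
bar side [ 0.5202 -0.1646  0.088 ]
han [ 0.4749 -0.4534  0.056 ]
han [ 0.4679 -0.4378  0.056 ]
han [ 0.4962 -0.428   0.056 ]
han [ 0.4862 -0.4192  0.056 ]
[[ 49.00657786 332.27302771]] [[182.03622212  69.66958019]] [[ 0.952 -0.001  0.305]
 [-0.305 -0.002  0.952]
 [-0.    -1.    -0.002]]
```

Run:
```python
from h import *
import cv2
for n,q,z in [("basket left edge",(485,240),.08),("basket left edge",(485,240),.0),("melon c",(513,232),.1),("melon left",(488,232),.1),("lemon",(432,303),.03),("orange",(466,314),.03),("orangecarafe",(223,226),.132),("bottle",(490,165),.2),("apple L",(502,270),.07)]:
    print(n,unproj("top",q,z).round(3))
im=cv2.imread("pics/top0.png"); im2=cv2.imread("pics/side0.png")
outs=[]
for ang in (-136,-139,-142):
    a=np.radians(ang); R=np.array([[np.cos(a),-np.sin(a),0],[np.sin(a),np.cos(a),0],[0,0,1]]); o=np.array([.538,-.3837,0])
    row=[]
    for n,I,(ox,oy,w,h) in (("top",im,(410,200,60,55)),("side",im2,(270,295,80,70))):
        s=6; C=cv2.resize(I[oy:oy+h,ox:ox+w],None,fx=s,fy=s,interpolation=cv2.INTER_CUBIC)
        for y in(-.007,.007):
            pts=np.array([[.052,y,.056],[.098,y,.056],[.098,y,.022],[.085,y,.022]])
            q=(proj(n,pts@R.T+o)-[ox,oy]+.5)*s-.5
            cv2.polylines(C,[q.round().astype(int)],False,(0,255,0),1)
        e=np.array([[.098,-.007,.056],[.098,.007,.056]]); q=(proj(n,e@R.T+o)-[ox,oy]+.5)*s-.5
        cv2.polylines(C,[q.round().astype(int)],False,(0,255,0),1)
        row.append(C[-210:,:360] if n=="top" else C[60:270,:400])
    outs.append(np.hstack([r[:190] for r in row]))
cv2.imwrite("pics/ov.png",np.vstack(outs))
```

```text
basket left edge [ 0.501 -0.528  0.08 ]
basket left edge [ 0.513 -0.56   0.   ]
melon c [ 0.526 -0.6    0.1  ]
melon left [ 0.521 -0.529  0.1  ]
lemon [ 0.313 -0.391  0.03 ]
orange [ 0.289 -0.489  0.03 ]
orangecarafe [0.48  0.217 0.132]
bottle [ 0.687 -0.498  0.2  ]
apple L [ 0.419 -0.579  0.07 ]
```

View pics/ov.png

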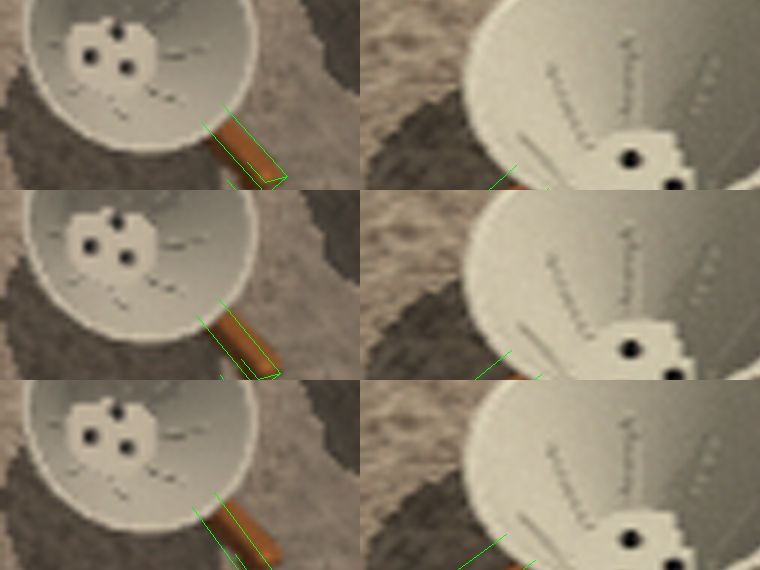

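Run:
```python
from h import *
import cv2
best=[]
M={}
for n,(x0,y0,x1,y1) in (("top",(435,235,465,256)),("side",(270,325,305,365))):
    im=cv2.imread(f"pics/{n}0.png"); hsv=cv2.cvtColor(im,cv2.COLOR_BGR2HSV)
    m=np.zeros(im.shape[:2],np.uint8); r=((hsv[...,1]>110)&(hsv[...,0]<20)).astype(np.uint8); m[y0:y1,x0:x1]=r[y0:y1,x0:x1]; M[n]=m; print(n,m.sum())
boxes=[(.052,.098,.042,.056),(.085,.098,.022,.056)]
from itertools import product
def iou(ang,x,y,cams):
    a=np.radians(ang); R=np.array([[np.cos(a),-np.sin(a),0],[np.sin(a),np.cos(a),0],[0,0,1]]); o=np.array([x,y,0]); res=[]
    for n in cams:
        S=8; m=np.zeros((400*1,640),np.uint8)
        for b in boxes:
            p=np.array(list(product(b[:2],(-.007,.007),b[2:])))@R.T+o
            h=cv2.convexHull(np.float32(proj(n,p))); cv2.fillPoly(m,[(h*256).round().astype(np.int32)],1,shift=8)
        rim=np.zeros_like(m); cv2.fillPoly(rim,[(proj(n,circ(x,y,.058,.059))*256).round().astype(np.int32)],1,shift=8)
        if n=="side" or n=="top": m[rim>0]=0
        res.append((m&M[n]).sum()/(m|M[n]).sum())
    return np.mean(res)
for cams in (("top",),("side",),("top","side")):
    L=sorted([(iou(a,.538+dx,-.3837+dy,cams),a,dx,dy) for a in range(-142,-126) for dx in (-.002,0,.002) for dy in (-.002,0,.002)],reverse=True)
    print(cams,[(round(l[0],3),)+l[1:] for l in L[:6]])
```

```text
top 81
side 297
('top',) [(np.float64(0.771), -137, 0, 0), (np.float64(0.762), -135, -0.002, 0.002), (np.float64(0.752), -138, 0.002, 0), (np.float64(0.745), -136, 0, 0.002), (np.float64(0.743), -136, 0, 0), (np.float64(0.743), -138, 0.002, -0.002)]
('side',) [(np.float64(0.806), -132, 0.002, 0.002), (np.float64(0.782), -130, -0.002, 0.002), (np.float64(0.782), -132, 0, 0.002), (np.float64(0.782), -134, 0.002, 0), (np.float64(0.78), -133, 0.002, 0.002), (np.float64(0.78), -134, 0.002, -0.002)]
('top', 'side') [(np.float64(0.718), -136, 0.002, 0), (np.float64(0.716), -135, 0.002, 0.002), (np.float64(0.707), -136, 0.002, 0.002), (np.float64(0.706), -136, 0.002, -0.002), (np.float64(0.701), -133, 0, 0.002), (np.float64(0.7), -134, 0, 0)]
```

Run:
```python
from h import *
import cv2
for z in (.05,.08,.1,.12,.15):
    X=unproj("top",(513,233),z); c=P["top"]["R"]@X+P["top"]["t"]; r=27/ (200/np.tan(np.radians(P["top"]["fov_y"]/2)))*c[2]
    v=X+np.array([0,0,r])
    print(z,X.round(3),"r",r.round(3),proj("side",X).round(0),"top pt",proj("side",v).round(0), "L",(proj("side",X+np.array([-r,0,0]))).round(0))
a=cv2.imread("pics/top0.png"); b=cv2.imread("pics/side0.png")
A=cv2.resize(a[185:295,475:605],None,fx=3,fy=3,interpolation=cv2.INTER_CUBIC);B=cv2.resize(b[335:400,225:400],None,fx=3,fy=3,interpolation=cv2.INTER_CUBIC)
C=np.zeros((A.shape[0]+B.shape[0],max(A.shape[1],B.shape[1]),3),np.uint8);C[:A.shape[0],:A.shape[1]]=A;C[A.shape[0]:,:B.shape[1]]=B
cv2.imwrite("pics/bk.png",C)
```

```text
0.05 [ 0.532 -0.624  0.05 ] r 0.08 [[327. 438.]] top pt [[327. 410.]] L [[275. 443.]]
0.08 [ 0.527 -0.61   0.08 ] r 0.078 [[322. 420.]] top pt [[323. 390.]] L [[272. 424.]]
0.1 [ 0.523 -0.6    0.1  ] r 0.077 [[320. 407.]] top pt [[320. 377.]] L [[270. 412.]]
0.12 [ 0.52  -0.591  0.12 ] r 0.075 [[317. 394.]] top pt [[317. 364.]] L [[268. 399.]]
0.15 [ 0.515 -0.577  0.15 ] r 0.073 [[312. 375.]] top pt [[312. 344.]] L [[264. 379.]]
```

View pics/bk.png

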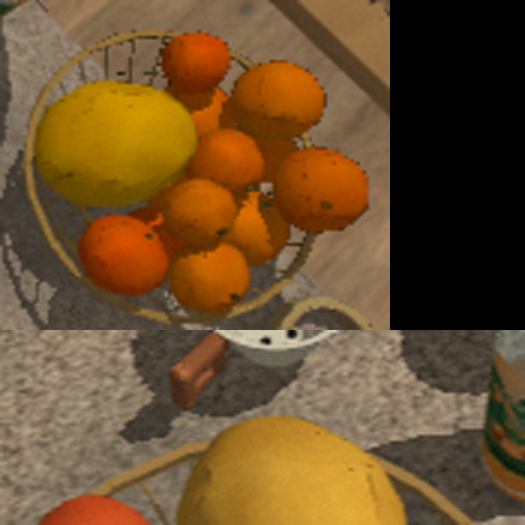

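```bash
cat >> h.py <<'E'
def rows(target,zang,n=None,step=.055,fromst=None):
    """world target pos, jaw-axis world angle (deg) -> total tool shift and yaw, rows needed"""
    s=robot.read_state(); R=Ro.from_rotvec(s["orientation"]).as_matrix()
    d=R.T@(np.array(target)-s["tool_pos"]); za=np.degrees(np.arctan2(R[1,2],R[0,2]))
    yaw=-((zang-za+180)%360-180)
    print("t",round(s["t"],2),"pos",s["tool_pos"].round(4),"zang",za.round(1),"tilt",np.degrees(np.arccos(-R[2,1])).round(2),"F",s["force"].round(1),"open",s["opening"].round(4))
    print("tool shift",d.round(4),"yaw",np.radians(yaw).round(3),"rows>=",max(np.linalg.norm(d)/.0625,abs(yaw)/10.7).round(1))
E
python3 - <<'E'
from h import *
for n,q,z in [("cup corner z0",(240,187),0),("glove",(250,130),.4),("mug",(381,158),.095),("whitejar",(443,150),.1),("jarpale",(310,160),.1),("jargreen",(342,150),.1)]:
    print(n,unproj("top",q,z).round(3))
print(unproj("side",(325,177),0))
rows([.42,.25,.28],0);rows([.5385,-.3835,.2],-90)
E
```

```text
cup corner z0 [ 0.627  0.218 -0.   ]
glove [0.659 0.108 0.4  ]
mug [ 0.723 -0.217  0.095]
whitejar [ 0.76  -0.401  0.1  ]
jarpale [ 0.7   -0.006  0.1  ]
jargreen [ 0.738 -0.099  0.1  ]
[0.62192732 0.21807359 0.        ]Traceback (most recent call last):
  File "<stdin>", line 5, in <module>
  File "h.py", line 24, in rows
    print("t",round(s["t"],2),"pos",s["tool_pos"].round(4),"zang",za.round(1),"tilt",np.degrees(np.arccos(-R[2,1])).round(2),"F",s["force"].round(1),"open",s["opening"].round(4))
                                                                                                                                                            ^^^^^^^^^^^^^^^^^^
AttributeError: 'float' object has no attribute 'round'
```

```bash
sed -i 's/s\["opening"\].round(4)/round(float(s["opening"]),4)/' h.py
python3 - <<'E'
from h import *
rows([.38,.33,.28],20);rows([.5385,-.3835,.2],-45)
E
```

```text
t 0.1 pos [0.1827 0.571  0.2257] zang 72.3 tilt 0.1 F [ 1.1  0.3 -0.5] open 0.0929
tool shift [ 0.2614 -0.0541 -0.1695] yaw 0.912 rows>= 5.1
t 0.1 pos [0.1827 0.571  0.2257] zang 72.3 tilt 0.1 F [ 1.1  0.3 -0.5] open 0.0929
tool shift [ 0.6298  0.0269 -0.8005] yaw 2.046 rows>= 16.3
```

Emit:
carry_out(
  increments=[
    {"linear": [0.05,-0.011,-0.033],"yaw": 0.18},
    {"linear": [0.1,-0.022,-0.066],"yaw": 0.36},
    {"linear": [0.15,-0.033,-0.099],"yaw": 0.54},
    {"linear": [0.2,-0.044,-0.132],"yaw": 0.72},
    {"linear": [0.25,-0.054,-0.165],"yaw": 0.9},
  ],
  gripper=0,
  newtons=20,
)

```text
t: 0.72
tool_pos: [0.3713, 0.336, 0.28]
orientation: [-1.358, 0.944, -0.944]
force: [1.2, 1.3, 0.1]
opening: 0.0473
```

Run:
```python
from h import *
rows([.46,.05,.26],-20)
```

```text
t 0.72 pos [0.3713 0.336  0.28  ] zang 20.4 tilt 0.1 F [1.2 1.3 0.1] open 0.0473
tool shift [ 0.299   0.0204 -0.0163] yaw 0.704 rows>= 4.8
```

Emit:
carry_out(
  increments=[
    {"linear": [0.06,0.004,-0.003],"yaw": 0.14},
    {"linear": [0.12,0.008,-0.006],"yaw": 0.28},
    {"linear": [0.18,0.012,-0.01],"yaw": 0.42},
    {"linear": [0.24,0.016,-0.013],"yaw": 0.56},
    {"linear": [0.3,0.02,-0.016],"yaw": 0.7},
  ],
)

```text
t: 1.35
tool_pos: [0.4607, 0.0472, 0.2601]
orientation: [-1.025, 1.461, -1.463]
force: [2.0, 0.4, 0.9]
opening: 0.0007
```

Run:
```python
from h import *
rows([.51,-.22,.2],-45)
```

```text
t 1.35 pos [0.4607 0.0472 0.2601] zang -20.0 tilt 0.1 F [2.  0.4 0.9] open 0.0007
tool shift [0.2341 0.0605 0.1378] yaw 0.436 rows>= 4.5
```

Emit:
carry_out(
  increments=[
    {"linear": [0.047,0.012,0.0276],"yaw": 0.09},
    {"linear": [0.094,0.024,0.055],"yaw": 0.18},
    {"linear": [0.14,0.036,0.083],"yaw": 0.27},
    {"linear": [0.187,0.048,0.11],"yaw": 0.36},
    {"linear": [0.234,0.06,0.138],"yaw": 0.44},
  ],
)

```text
t: 1.98
tool_pos: [0.51, -0.2217, 0.1997]
orientation: [-0.725, 1.764, -1.766]
force: [-0.3, 0.6, 0.5]
opening: 0.0006
```

Run:
```python
from h import *
rows([.5385,-.3825,.12],-45);rows([.5385,-.3825,.03],-45)
```

```text
t 1.98 pos [ 0.51   -0.2217  0.1997] zang -45.4 tilt 0.09 F [-0.3  0.6  0.5] open 0.0006
tool shift [0.0926 0.0799 0.1345] yaw -0.007 rows>= 2.9
t 1.98 pos [ 0.51   -0.2217  0.1997] zang -45.4 tilt 0.09 F [-0.3  0.6  0.5] open 0.0006
tool shift [0.0924 0.1699 0.1345] yaw -0.007 rows>= 3.8
```

Emit:
carry_out(
  increments=[
    {"linear": [0.031,0.015,0.045],"yaw": 0},
    {"linear": [0.062,0.035,0.09],"yaw": 0},
    {"linear": [0.0925,0.065,0.1345],"yaw": 0},
    {"linear": [0.0925,0.105,0.1345],"yaw": 0},
    {"linear": [0.0925,0.115,0.1345],"yaw": 0},
  ],
)

```text
t: 2.6
tool_pos: [0.536, -0.3811, 0.0803]
orientation: [-0.728, 1.772, -1.761]
force: [-0.6, 0.9, -0.4]
opening: 0.0006
```

Run:
```python
from h import *
import cv2
rows([.5385,-.3825,.027],-45)
a=robot.read_camera("side"); cv2.imwrite("pics/s1.png",a)
```

```text
t 2.6 pos [ 0.536  -0.3811  0.0803] zang -45.4 tilt 0.44 F [-0.6  0.9 -0.4] open 0.0006
tool shift [-0.0009  0.0532  0.0031] yaw -0.008 rows>= 0.9
```

View pics/s1.png

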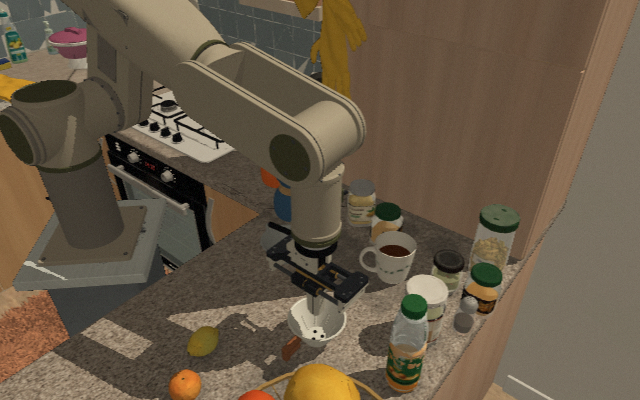

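Emit:
carry_out(
  increments=[
    {"linear": [0,0.025,0.003],"yaw": 0},
    {"linear": [0,0.045,0.003],"yaw": 0},
    {"linear": [0,0.051,0.003],"yaw": 0},
    {"linear": [0,0.051,0.003],"yaw": 0},
  ],
)

```text
t: 3.15
tool_pos: [0.5385, -0.3826, 0.0303]
orientation: [-0.729, 1.77, -1.761]
force: [-0.5, -0.0, 0.5]
opening: 0.0002
```

Emit:
carry_out(
  increments=[
    {"linear": [-0.008,0,-0.013],"yaw": 0},
    {"linear": [-0.015,0,-0.027],"yaw": 0},
    {"linear": [-0.023,0,-0.04],"yaw": 0},
    {"linear": [-0.03,0,-0.053],"yaw": 0},
    {"linear": [-0.038,0,-0.067],"yaw": 0},
  ],
)

```text
t: 3.78
tool_pos: [0.5186, -0.3075, 0.0313]
orientation: [-0.728, 1.769, -1.762]
force: [-0.2, -1.9, 1.3]
opening: 0.0005
```

Emit:
carry_out(
  increments=[
    {"linear": [0,0,0],"yaw": 0},
    {"linear": [0.005,0,0.01],"yaw": 0},
    {"linear": [0.005,-0.03,0.01],"yaw": 0},
    {"linear": [0.005,-0.08,0.01],"yaw": 0},
    {"linear": [0.005,-0.12,0.01],"yaw": 0},
  ],
)

```text
t: 4.4
tool_pos: [0.523, -0.3198, 0.1531]
orientation: [-0.727, 1.769, -1.763]
force: [0.2, -0.8, 0.1]
opening: 0.0004
```

Run:
```python
from h import *
import cv2
print(robot.read_state()["tool_pos"])
for n in("side","top"):
    a=robot.read_camera(n); cv2.imwrite(f"pics/{n}2.png",a)
```

```text
[ 0.5230044  -0.31982949  0.15307842]
```

View pics/side2.png

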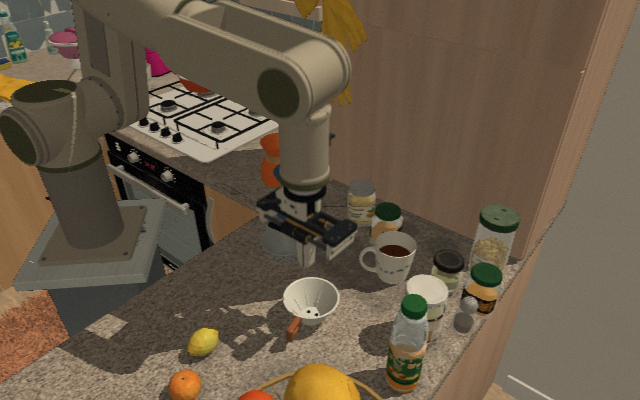

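View pics/top2.png

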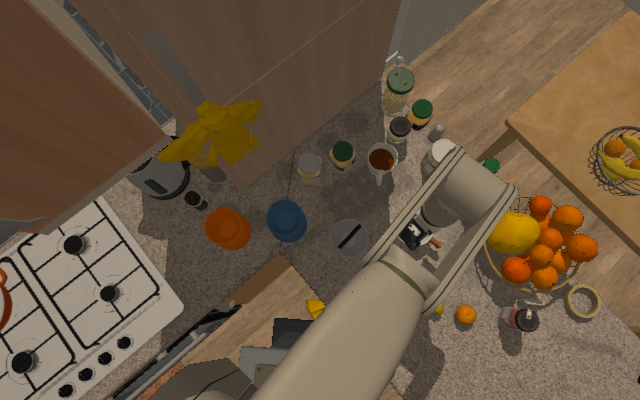

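Run:
```python
from h import *
import cv2
b=cv2.imread("pics/side2.png");a=cv2.imread("pics/top2.png")
B=cv2.resize(b[275:350,270:350],None,fx=6,fy=6,interpolation=cv2.INTER_CUBIC);A=cv2.resize(a[195:270,400:450],None,fx=6,fy=6,interpolation=cv2.INTER_CUBIC)
cv2.imwrite("pics/c5.png",np.hstack([B,A]))
```

```text
(no output)
```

View pics/c5.png

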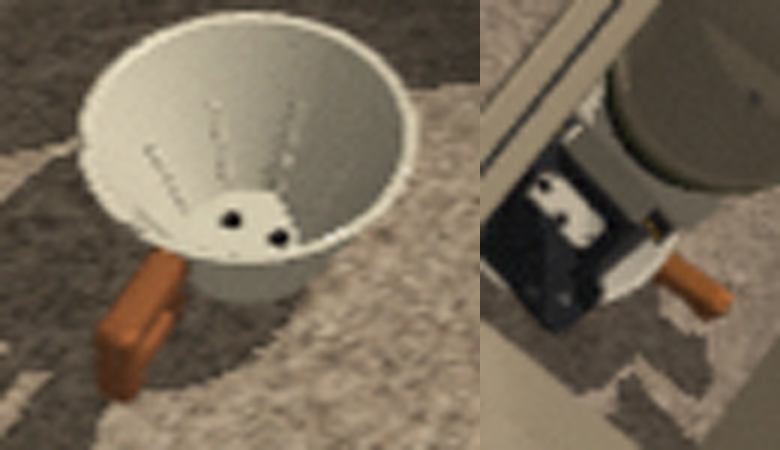

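Run:
```python
from h import *
import cv2
b=cr([78,418,10,265],6,270,275)
s=least_squares(lambda p:ext("side",p[0],p[1],.058,.059)-b,[.5,-.3]); print(s.x.round(4),s.fun.round(2))
def c(u,v,s,ox,oy): return ((u+.5)/s-.5+ox,(v+.5)/s-.5+oy)
for q in [(733,296),(706,316),(676,254),(660,276)]: print("han",unproj("top",c(q[0]-480,q[1],6,400,195),.056).round(4))
x0,y0=s.x
M={}
for n,(u0,v0,u1,v1) in (("top",(425,232,450,252)),("side",(275,310,303,345))):
    im=cv2.imread(f"pics/{n}2.png"); hsv=cv2.cvtColor(im,cv2.COLOR_BGR2HSV)
    m=np.zeros(im.shape[:2],np.uint8); r=((hsv[...,1]>110)&(hsv[...,0]<20)).astype(np.uint8); m[v0:v1,u0:u1]=r[v0:v1,u0:u1]; M[n]=m; print(n,m.sum())
from itertools import product
boxes=[(.052,.098,.042,.056),(.085,.098,.022,.056)]
def iou(ang,x,y,cams):
    a=np.radians(ang); R=np.array([[np.cos(a),-np.sin(a),0],[np.sin(a),np.cos(a),0],[0,0,1]]); o=np.array([x,y,0]); res=[]
    for n in cams:
        m=np.zeros((400,640),np.uint8)
        for bb in boxes:
            p=np.array(list(product(bb[:2],(-.007,.007),bb[2:])))@R.T+o
            h=cv2.convexHull(np.float32(proj(n,p))); cv2.fillPoly(m,[(h*256).round().astype(np.int32)],1,shift=8)
        rim=np.zeros_like(m); cv2.fillPoly(rim,[(proj(n,circ(x,y,.058,.059))*256).round().astype(np.int32)],1,shift=8)
        m[rim>0]=0
        res.append((m&M[n]).sum()/(m|M[n]).sum())
    return np.mean(res)
for cams in (("top",),("side",),("top","side")):
    L=sorted([(iou(a,x0+dx,y0+dy,cams),a,dx,dy) for a in range(-145,-120) for dx in (-.002,0,.002) for dy in (-.002,0,.002)],reverse=True)
    print(cams,[(round(float(l[0]),3),)+l[1:] for l in L[:6]])
```

```text
[ 0.5327 -0.3276] [-0.29  0.29  0.08 -0.1 ]
han [ 0.4836 -0.4109  0.056 ]
han [ 0.4729 -0.3978  0.056 ]
han [ 0.5023 -0.3829  0.056 ]
han [ 0.4909 -0.3751  0.056 ]
top 80
side 244
('top',) [(0.768, -124, 0, 0), (0.758, -123, -0.002, 0.002), (0.758, -125, 0.002, 0), (0.745, -122, -0.002, 0.002), (0.735, -125, 0, 0), (0.723, -122, 0, 0.002)]
('side',) [(0.789, -122, 0.002, 0), (0.783, -121, 0.002, 0), (0.781, -123, 0.002, 0), (0.776, -121, 0.002, 0.002), (0.775, -121, 0, 0.002), (0.771, -123, 0.002, -0.002)]
('top', 'side') [(0.72, -122, 0, 0.002), (0.717, -125, 0.002, 0), (0.714, -124, 0, 0), (0.713, -121, -0.002, 0.002), (0.711, -121, 0, 0), (0.708, -123, 0.002, 0)]
```

Run:
```python
from h import *
rows([.488,-.392,.11],-34);rows([.488,-.392,.036],-34)
```

```text
t 4.5 pos [ 0.5257 -0.3217  0.1577] zang -45.4 tilt 0.28 F [ 0.2 -0.7  0.2] open 0.0006
tool shift [0.0762 0.0479 0.0234] yaw -0.199 rows>= 1.5
t 4.5 pos [ 0.5257 -0.3217  0.1577] zang -45.4 tilt 0.28 F [ 0.2 -0.7  0.2] open 0.0006
tool shift [0.0761 0.1219 0.023 ] yaw -0.199 rows>= 2.3
```

Emit:
carry_out(
  increments=[
    {"linear": [0.025,0.01,0.008],"yaw": -0.07},
    {"linear": [0.05,0.02,0.016],"yaw": -0.14},
    {"linear": [0.076,0.03,0.023],"yaw": -0.199},
    {"linear": [0.076,0.04,0.023],"yaw": -0.199},
    {"linear": [0.076,0.046,0.023],"yaw": -0.199},
  ],
  gripper=0.6,
  newtons=20,
)

```text
t: 5.12
tool_pos: [0.4875, -0.3913, 0.1104]
orientation: [-0.865, 1.63, -1.635]
force: [-0.4, -0.3, -1.1]
opening: 0.0458
```

Run:
```python
from h import *
import cv2
rows([.488,-.392,.036],-34)
a=robot.read_camera("side"); 
s=robot.read_state();R=Ro.from_rotvec(s["orientation"]).as_matrix()
g=s["tool_pos"]; 
for p in (g,np.r_[g[:2],.036],np.r_[g[:2],.056]):
    u,v=proj("side",p)[0]; print(u,v); 
cv2.imwrite("pics/s3.png",cv2.resize(a[230:360,230:360],None,fx=5,fy=4.6))
```

```text
t 5.12 pos [ 0.4875 -0.3913  0.1104] zang -34.1 tilt 0.17 F [-0.4 -0.3 -1.1] open 0.0458
tool shift [0.0003 0.0744 0.0005] yaw -0.002 rows>= 1.2
289.59177022990605 303.6237262928016
290.99958084309753 329.38104876389247
290.63078901446465 322.63362836103977
```

View pics/s3.png

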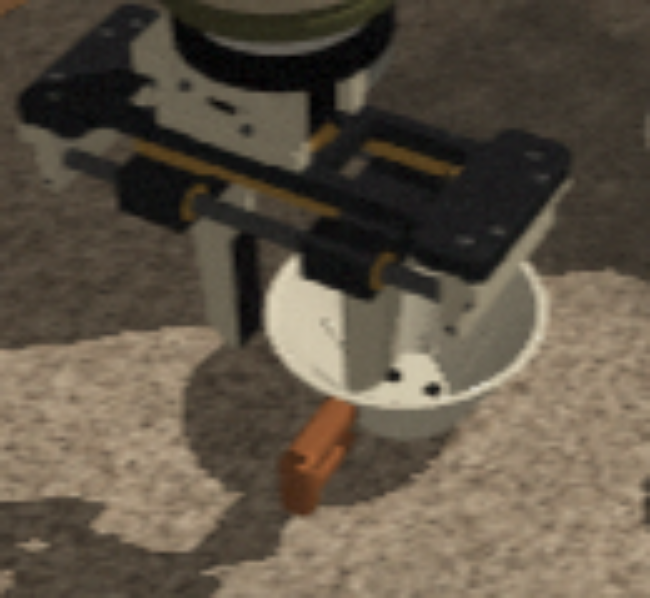

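Emit:
carry_out(
  increments=[
    {"linear": [0,0.03,0],"yaw": 0},
    {"linear": [0,0.06,0],"yaw": 0},
    {"linear": [0,0.074,0],"yaw": 0},
    {"linear": [0,0.075,0],"yaw": 0},
  ],
)

```text
t: 5.68
tool_pos: [0.4875, -0.3899, 0.0339]
orientation: [-0.867, 1.631, -1.632]
force: [0.4, 1.0, 0.8]
opening: 0.0559
```

Emit:
carry_out(
  increments=[
    {"linear": [0,0,0],"yaw": 0},
    {"linear": [0,0,0],"yaw": 0},
    {"linear": [0,0,0],"yaw": 0},
    {"linear": [0,0,0],"yaw": 0},
    {"linear": [0,0,0],"yaw": 0},
  ],
  gripper=0,
  newtons=15,
)

```text
t: 6.3
tool_pos: [0.4876, -0.3901, 0.0342]
orientation: [-0.867, 1.631, -1.633]
force: [0.7, 0.0, 0.6]
opening: 0.0138
```

Emit:
carry_out(
  increments=[
    {"linear": [0,0,0],"yaw": 0},
    {"linear": [0,0,0],"yaw": 0},
  ],
  gripper=0,
  newtons=60,
)

```text
t: 6.55
tool_pos: [0.4876, -0.3901, 0.0342]
orientation: [-0.867, 1.631, -1.633]
force: [1.5, -0.5, -0.1]
opening: 0.0132
```

Emit:
carry_out(
  increments=[
    {"linear": [0,-0.005,0],"yaw": 0},
    {"linear": [0,-0.02,0],"yaw": 0},
    {"linear": [0,-0.05,0],"yaw": 0},
    {"linear": [0,-0.08,0],"yaw": 0},
    {"linear": [0,-0.12,0],"yaw": 0},
  ],
)

```text
t: 7.18
tool_pos: [0.487, -0.3895, 0.1552]
orientation: [-0.867, 1.632, -1.632]
force: [1.2, -0.4, -3.5]
opening: 0.0131
```

Run:
```python
from h import *
import cv2
s=robot.read_state();print(s["tool_pos"],s["force"],s["wrist_torque"],s["opening"])
a=robot.read_camera("side"); cv2.imwrite("pics/s4.png",cv2.resize(a[180:340,230:390],None,fx=5,fy=3.7))
```

```text
[ 0.48699658 -0.38953327  0.15519769] [ 1.24747485 -0.40390704 -3.45358941] [-0.21400822  0.16095769 -0.01576094] 0.013086503909517546
```

View pics/s4.png

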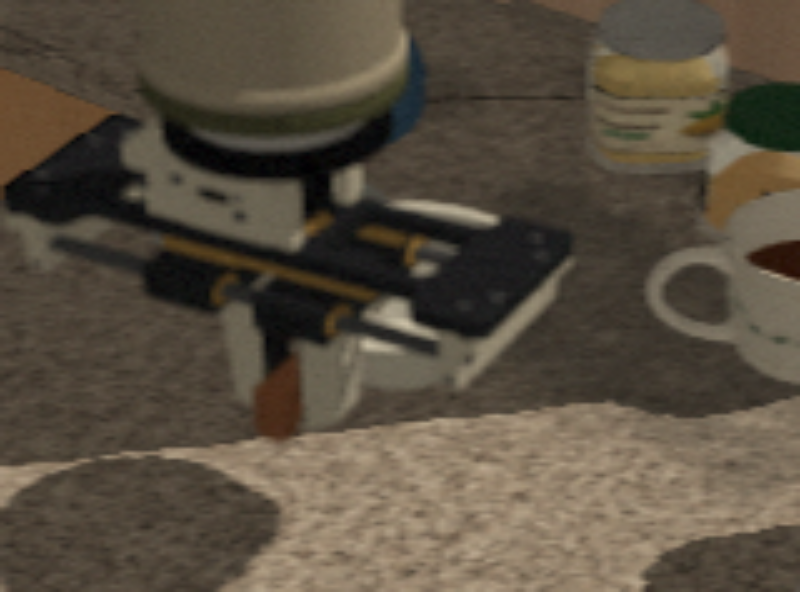

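Run:
```python
from h import *
rows([.465,-.17,.21],-60)
```

```text
t 7.22 pos [ 0.4896 -0.3919  0.1629] zang -34.0 tilt 0.53 F [ 2.4 -1.9  3. ] open 0.0129
tool shift [-0.17   -0.0487 -0.1441] yaw 0.453 rows>= 3.7
```

Emit:
carry_out(
  increments=[
    {"linear": [-0.03,-0.012,-0.025],"yaw": 0.09},
    {"linear": [-0.065,-0.024,-0.055],"yaw": 0.18},
    {"linear": [-0.1,-0.035,-0.085],"yaw": 0.27},
    {"linear": [-0.135,-0.045,-0.115],"yaw": 0.36},
    {"linear": [-0.165,-0.048,-0.14],"yaw": 0.45},
  ],
)

```text
t: 7.85
tool_pos: [0.4656, -0.1751, 0.2109]
orientation: [-0.51, 1.915, -1.933]
force: [0.0, -0.1, -1.8]
opening: 0.0136
```

Run:
```python
from h import *
rows([.442,.05,.20],-90)
```

```text
t 7.85 pos [ 0.4656 -0.1751  0.2109] zang -60.0 tilt 0.64 F [ 0.  -0.1 -1.8] open 0.0136
tool shift [-0.0921  0.0091 -0.2068] yaw 0.524 rows>= 3.6
```

Emit:
carry_out(
  increments=[
    {"linear": [-0.02,0,-0.05],"yaw": 0.12},
    {"linear": [-0.045,0,-0.1],"yaw": 0.24},
    {"linear": [-0.07,0,-0.155],"yaw": 0.36},
    {"linear": [-0.085,0,-0.195],"yaw": 0.48},
    {"linear": [-0.092,0.005,-0.207],"yaw": 0.524},
  ],
)

```text
t: 8.48
tool_pos: [0.4415, 0.0525, 0.2052]
orientation: [0.011, 2.209, -2.223]
force: [0.2, -1.5, -2.5]
opening: 0.0134
```

Emit:
carry_out(
  increments=[
    {"linear": [0,0,0],"yaw": 0},
    {"linear": [0,0,0],"yaw": 0},
  ],
)

```text
t: 8.72
tool_pos: [0.4417, 0.0522, 0.2058]
orientation: [0.011, 2.207, -2.223]
force: [-1.0, 0.2, -2.9]
opening: 0.0136
```

Run:
```python
from h import *
import cv2
rows([.442,.05,.20],-90)
for n,(x,y,w,h) in (("side",(200,100,200,150)),("top",(200,150,200,150))):
    a=robot.read_camera(n); cv2.imwrite(f"pics/{n}5f.png",a); cv2.imwrite(f"pics/{n}5.png",cv2.resize(a[y:y+h,x:x+w],None,fx=4,fy=4,interpolation=cv2.INTER_CUBIC))
```

```text
t 8.72 pos [0.4417 0.0522 0.2058] zang -89.9 tilt 0.76 F [-1.   0.2 -2.9] open 0.0136
tool shift [-0.0003  0.0059  0.0021] yaw 0.001 rows>= 0.1
```

View pics/side5.png

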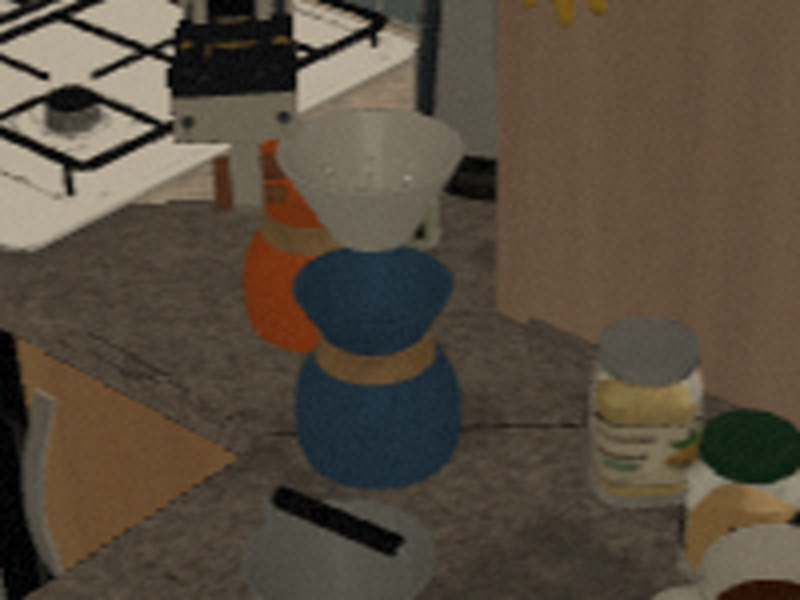

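View pics/top5.png

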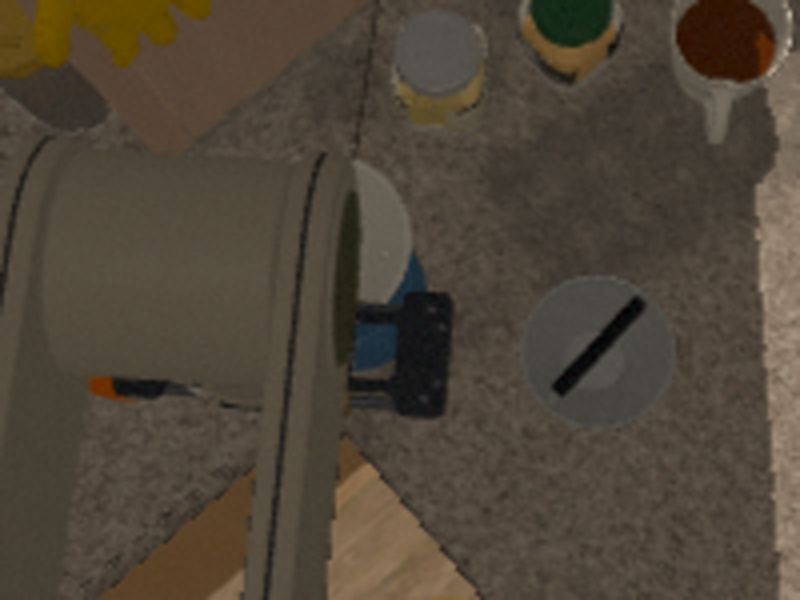

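```bash
python3 - <<'E'
from h import *
b=cr([277,464,108,np.nan],4,200,100)
print("meas",b, "model",ext("side",.5182,.0522,.2296,.059))
bb=cr([343,411,np.nan,251],4,200,100); print("bottom meas",bb,"model",ext("side",.5182,.0522,.1716,.027))
c=cr([294,453,np.nan,np.nan],4,200,100); print("carafe",c,ext("side",.5187,.05,.132,.053))
# solve x,y w z fixed
for z in (.1716,.169,.174):
    f=lambda p:np.r_[(ext("side",p[0],p[1],z+.058,.059)-b)[:3],]
    s=least_squares(f,[.52,.05]); print(z,s.x.round(4),s.fun.round(2))
# side only, carafe x,y from rim L,R
E
python3 - <<'E'
import cv2,numpy as np
a=cv2.imread("pics/side5f.png"); cv2.imwrite("pics/c6.png",cv2.resize(a[120:225,262:322],None,fx=7,fy=5.6,interpolation=cv2.INTER_CUBIC))
E
```

```text
meas [268.875 315.625 126.625     nan] model [267.59841156 315.08186283 126.00767283 148.1901153 ]
bottom meas [285.375 302.375     nan 162.375] model [281.62814728 302.7348786  151.76348886 162.3438992 ]
carafe [273.125 312.875     nan     nan] [272.55623753 313.28286464 160.29671321 181.66473741]
0.1716 [0.5203 0.0489] [-0.41  0.42 -0.08]
0.169 [0.5205 0.054 ] [-0.3   0.3  -0.06]
0.174 [0.5201 0.0441] [-0.52  0.52 -0.1 ]
```

View pics/c6.png

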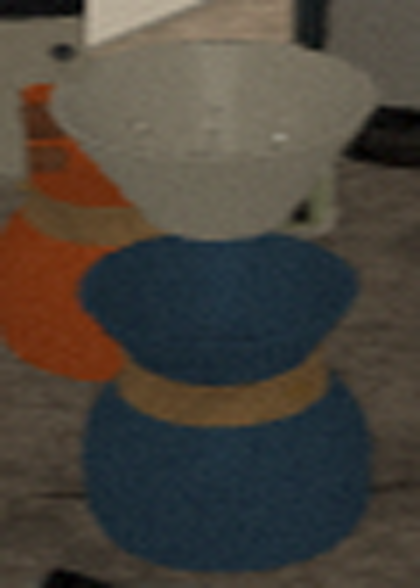

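Run:
```python
from h import *
rows([.440,.05,.15],-90)
```

```text
t 8.82 pos [0.4417 0.0517 0.2057] zang -90.0 tilt 0.75 F [-0.8 -0.8 -2.8] open 0.0137
tool shift [0.0024 0.0556 0.0014] yaw -0.0 rows>= 0.9
```

Emit:
carry_out(
  increments=[
    {"linear": [0.002,0.01,0.0014],"yaw": 0},
    {"linear": [0.0024,0.025,0.0014],"yaw": 0},
    {"linear": [0.0024,0.04,0.0014],"yaw": 0},
    {"linear": [0.0024,0.05,0.0014],"yaw": 0},
    {"linear": [0.0024,0.056,0.0014],"yaw": 0},
  ],
)

```text
t: 9.45
tool_pos: [0.4395, 0.05, 0.1485]
orientation: [0.011, 2.209, -2.224]
force: [-0.8, 0.4, -2.4]
opening: 0.0137
```

Emit:
carry_out(
  increments=[
    {"linear": [0,0.004,0],"yaw": 0},
    {"linear": [0,0.008,0],"yaw": 0},
    {"linear": [0,0.011,0],"yaw": 0},
    {"linear": [0,0.011,0],"yaw": 0},
  ],
)

```text
t: 9.95
tool_pos: [0.4396, 0.0499, 0.1374]
orientation: [0.011, 2.209, -2.224]
force: [0.3, 0.1, -2.5]
opening: 0.0132
```

Run:
```python
from h import *
import cv2
rows([.440,.05,.126],-90)
a=robot.read_camera("side"); cv2.imwrite("pics/s6f.png",a); cv2.imwrite("pics/s6.png",cv2.resize(a[120:250,240:340],None,fx=6,fy=4.5,interpolation=cv2.INTER_CUBIC))
```

```text
t 9.95 pos [0.4396 0.0499 0.1374] zang -90.0 tilt 0.68 F [ 0.3  0.1 -2.5] open 0.0132
tool shift [-0.0003  0.0114 -0.0002] yaw 0.0 rows>= 0.2
```

View pics/s6.png

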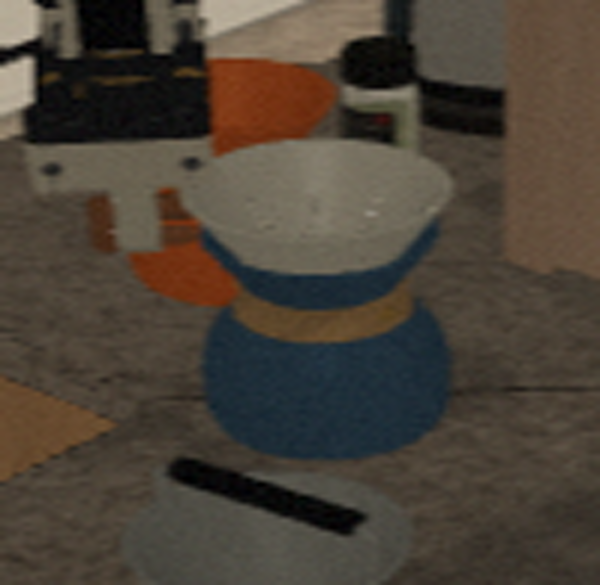

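Emit:
carry_out(
  increments=[
    {"linear": [0,0.003,0],"yaw": 0},
    {"linear": [0,0.006,0],"yaw": 0},
    {"linear": [0,0.008,0],"yaw": 0},
    {"linear": [0,0.008,0],"yaw": 0},
  ],
)

```text
t: 10.5
tool_pos: [0.4397, 0.05, 0.1295]
orientation: [0.011, 2.209, -2.224]
force: [-0.4, 0.4, -2.1]
opening: 0.0135
```

Emit:
carry_out(
  increments=[
    {"linear": [0,0.002,0],"yaw": 0},
    {"linear": [0,0.003,0],"yaw": 0},
    {"linear": [0,0.003,0],"yaw": 0},
  ],
)

```text
t: 10.88
tool_pos: [0.4398, 0.0503, 0.1267]
orientation: [0.011, 2.209, -2.223]
force: [-2.6, 2.8, 2.1]
opening: 0.0137
```

Emit:
carry_out(
  increments=[
    {"linear": [0.0012,0,-0.0012],"yaw": 0},
    {"linear": [0.0015,0.001,-0.0015],"yaw": 0},
    {"linear": [0.0015,0.0015,-0.0015],"yaw": 0},
    {"linear": [0.0015,0.0015,-0.0015],"yaw": 0},
  ],
)

```text
t: 11.38
tool_pos: [0.4393, 0.0516, 0.126]
orientation: [0.013, 2.208, -2.222]
force: [3.1, -0.9, 5.7]
opening: 0.0132
```

Emit:
carry_out(
  increments=[
    {"linear": [-0.0005,0,0],"yaw": 0},
    {"linear": [-0.0005,0,0],"yaw": 0},
  ],
  newtons=6,
  gripper=0,
)

```text
t: 11.62
tool_pos: [0.4394, 0.0515, 0.1257]
orientation: [0.012, 2.209, -2.223]
force: [1.6, -0.4, 3.1]
opening: 0.0139
```

Emit:
carry_out(
  increments=[
    {"linear": [0,0,0],"yaw": 0},
    {"linear": [0,0,0],"yaw": 0},
    {"linear": [0,0,0],"yaw": 0},
  ],
  gripper=0.5,
)

```text
t: 12.0
tool_pos: [0.4389, 0.0515, 0.1253]
orientation: [0.011, 2.209, -2.223]
force: [0.6, 0.3, 0.3]
opening: 0.0394
```

Run:
```python
from h import *
import cv2
rows([.440,.05,.126],-90)
a=robot.read_camera("side"); cv2.imwrite("pics/s7f.png",a); cv2.imwrite("pics/s7.png",cv2.resize(a[120:250,240:340],None,fx=6,fy=4.5,interpolation=cv2.INTER_CUBIC))
```

```text
t 12.0 pos [0.4389 0.0515 0.1253] zang -90.0 tilt 0.69 F [0.6 0.3 0.3] open 0.0394
tool shift [-0.0011 -0.0006  0.0015] yaw 0.0 rows>= 0.0
```

View pics/s7.png

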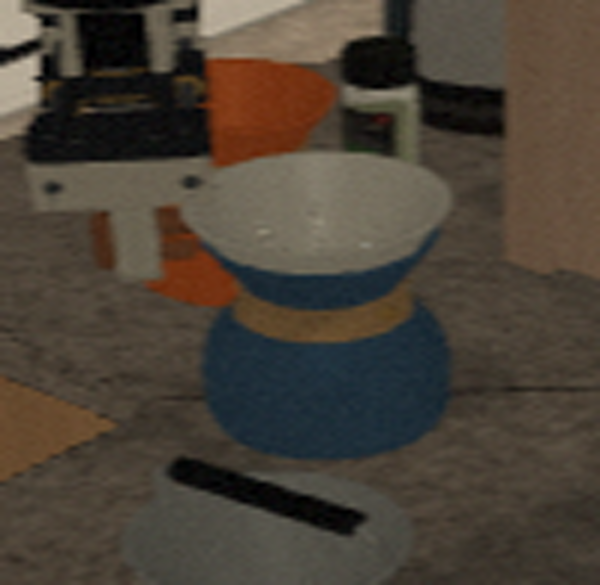

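Emit:
carry_out(
  increments=[
    {"linear": [0,-0.02,0],"yaw": 0},
    {"linear": [0,-0.06,0],"yaw": 0},
    {"linear": [0,-0.1,0.02],"yaw": 0},
    {"linear": [0,-0.1,0.06],"yaw": 0.15},
    {"linear": [0,-0.1,0.11],"yaw": 0.3},
  ],
)

```text
t: 12.68
tool_pos: [0.4384, -0.0585, 0.227]
orientation: [-0.329, -2.059, 2.069]
force: [0.2, -0.6, -0.4]
opening: 0.0466
```

Run:
```python
from h import *
rows([.4845,-.138,.15],-128)
```

```text
t 12.68 pos [ 0.4384 -0.0585  0.227 ] zang -107.3 tilt 0.8 F [ 0.2 -0.6 -0.4] open 0.0466
tool shift [-0.0666  0.0781  0.0619] yaw 0.36 rows>= 1.9
```

Emit:
carry_out(
  increments=[
    {"linear": [-0.022,0.015,0.02],"yaw": 0.12},
    {"linear": [-0.044,0.03,0.04],"yaw": 0.24},
    {"linear": [-0.0666,0.05,0.062],"yaw": 0.36},
    {"linear": [-0.0666,0.07,0.062],"yaw": 0.36},
    {"linear": [-0.0666,0.078,0.062],"yaw": 0.36},
  ],
)

```text
t: 13.3
tool_pos: [0.4835, -0.1379, 0.1485]
orientation: [-0.645, -1.841, 1.845]
force: [0.6, -0.4, -1.0]
opening: 0.0466
```

Run:
```python
from h import *
import cv2
rows([.4845,-.138,.075],-128)
for n,(x,y,w,h) in (("side",(220,100,160,180)),("top",(230,170,180,120))):
    a=robot.read_camera(n); cv2.imwrite(f"pics/{n}8f.png",a); cv2.imwrite(f"pics/{n}8.png",cv2.resize(a[y:y+h,x:x+w],None,fx=3.3 if n=="side" else 4,fy=3.3 if n=="side" else 4,interpolation=cv2.INTER_CUBIC))
```

```text
t 13.3 pos [ 0.4835 -0.1379  0.1485] zang -128.0 tilt 0.64 F [ 0.6 -0.4 -1. ] open 0.0466
tool shift [-0.      0.0735 -0.0005] yaw 0.0 rows>= 1.2
```

View pics/side8.png

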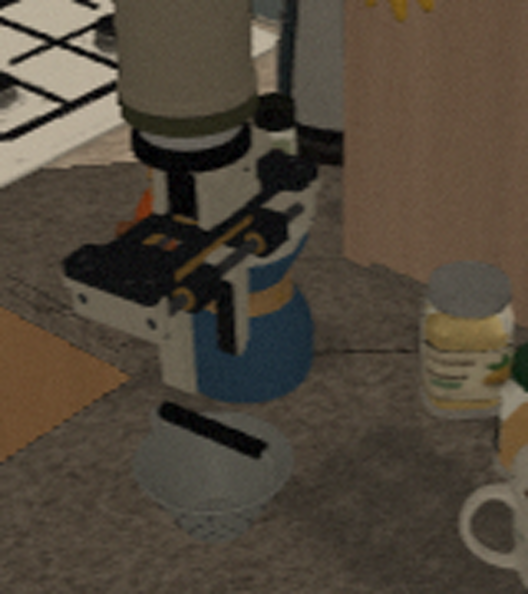

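View pics/top8.png

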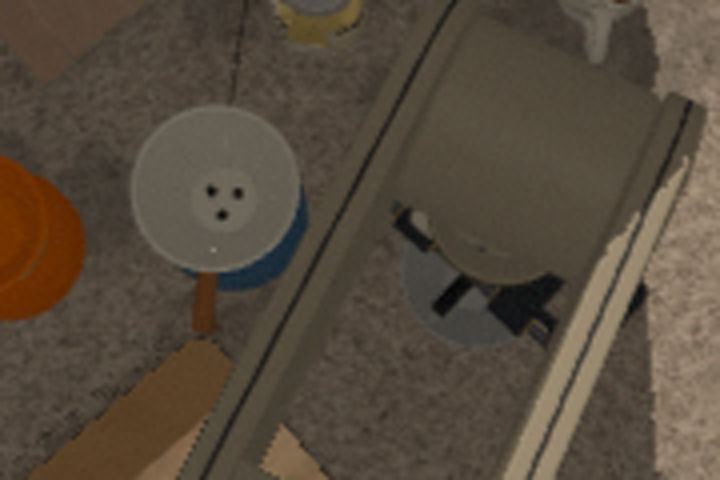

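Run:
```python
from h import *
a=cr([131,300,103,273],4,230,170)
b=np.array([(183.5)/6-.5+240,(453.5)/6-.5+240,151.5/4.5-.5+120,274.5/4.5-.5+120])
for cams in("t","s","ts"):
  for zfix in (.15,None):
    def f(p):
        z=p[2] if zfix is None else zfix
        return np.r_[(ext("top",p[0],p[1],z,.059)-a) if "t" in cams else [], (ext("side",p[0],p[1],z,.059)-b) if "s" in cams else []]
    s=least_squares(f,[.52,.05,.15]); print(cams,zfix,s.x.round(4),s.fun.round(2))
# floor disc in top
fl=cr([190,256,169,233],4,230,170); 
s=least_squares(lambda p:ext("top",p[0],p[1],.097,p[2])-fl,[.52,.05,.022]);print("floor",s.x.round(4),s.fun.round(2))
```

```text
t 0.15 [0.516  0.0495 0.15  ] [-0.33  0.33  0.12 -0.12]
t None [0.5169 0.0502 0.1447] [-0.22  0.22  0.23 -0.22]
s 0.15 [0.518 0.041 0.15 ] [-0.5   0.51  1.86 -1.66]
s None [0.5175 0.0266 0.1588] [-0.82  0.83  1.66 -1.53]
ts 0.15 [0.5171 0.0475 0.15  ] [ 0.44  1.09 -0.23 -0.48 -0.88 -0.06  0.67 -3.04]
ts None [0.5177 0.0502 0.1445] [-0.17  0.26 -0.02 -0.49 -0.55  0.06  1.96 -1.75]
floor [0.5155 0.0502 0.0236] [ 0.07 -0.07 -0.07  0.07]
```

Run:
```python
from h import *
import cv2
a=cv2.imread("pics/s7f.png"); s=8; ox,oy=255,140
C=cv2.resize(a[oy:oy+60,ox:ox+75],None,fx=s,fy=s,interpolation=cv2.INTER_CUBIC); D=C.copy()
for (x,y,z,r,c) in ((.517,.05,.150,.059,(0,255,0)),(.517,.05,.132,.053,(0,255,255)),(.517,.05,.150,.054,(0,0,255))):
    q=(proj("side",circ(x,y,z,r))-[ox,oy]+.5)*s-.5; cv2.polylines(D,[q.round().astype(int)],True,c,1)
cv2.imwrite("pics/ov7.png",np.vstack([C[:,:],D])[:, :].astype(np.uint8)[:960:1]);
cv2.imwrite("pics/ov7.png",cv2.resize(np.vstack([C,D]),(380,600)) if 0 else np.hstack([C,D])[:, :1200][::1]);
cv2.imwrite("pics/ov7.png",cv2.resize(np.vstack([C,D]),None,fx=.62,fy=.62))
```

```text
(no output)
```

View pics/ov7.png

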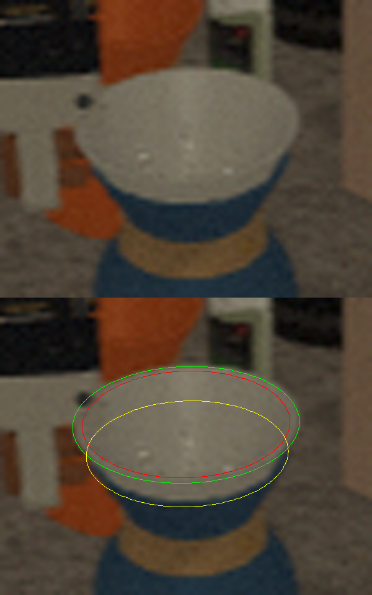

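Emit:
carry_out(
  increments=[
    {"linear": [0,0.03,0],"yaw": 0},
    {"linear": [0,0.055,0],"yaw": 0},
    {"linear": [0,0.073,0],"yaw": 0},
    {"linear": [0,0.073,0],"yaw": 0},
  ],
)

```text
t: 13.9
tool_pos: [0.4837, -0.1375, 0.0754]
orientation: [-0.643, -1.841, 1.845]
force: [0.7, 0.6, 0.4]
opening: 0.0463
```

Run:
```python
from h import *
import cv2
rows([.4845,-.138,.075],-128)
a=robot.read_camera("side"); cv2.imwrite("pics/s9.png",cv2.resize(a[150:270,230:340],None,fx=5,fy=4.8,interpolation=cv2.INTER_CUBIC))
```

```text
t 13.9 pos [ 0.4837 -0.1375  0.0754] zang -127.9 tilt 0.57 F [0.7 0.6 0.4] open 0.0463
tool shift [-0.001   0.0004 -0.0001] yaw 0.001 rows>= 0.0
```

View pics/s9.png

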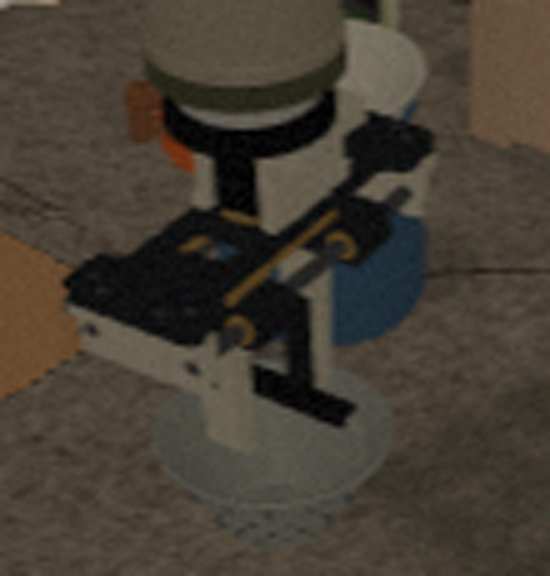

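Emit:
carry_out(
  increments=[
    {"linear": [0,0,0],"yaw": 0},
    {"linear": [0,0,0],"yaw": 0},
    {"linear": [0,0,0],"yaw": 0},
    {"linear": [0,0,0],"yaw": 0},
    {"linear": [0,0,0],"yaw": 0},
  ],
  gripper=0,
  newtons=15,
)

```text
t: 14.58
tool_pos: [0.4847, -0.1378, 0.0767]
orientation: [-0.645, -1.842, 1.846]
force: [0.1, 0.7, 0.4]
opening: 0.0115
```

Emit:
carry_out(
  increments=[
    {"linear": [0,0,0],"yaw": 0},
    {"linear": [0,0,0],"yaw": 0},
    {"linear": [0,-0.005,0],"yaw": 0},
    {"linear": [0,-0.02,0],"yaw": 0},
    {"linear": [0,-0.04,0],"yaw": 0},
  ],
  newtons=50,
)

```text
t: 15.2
tool_pos: [0.4839, -0.1375, 0.1175]
orientation: [-0.644, -1.842, 1.846]
force: [0.2, 0.6, -1.9]
opening: 0.0117
```

Run:
```python
from h import *
rows([.48,-.11,.26],-110)
```

```text
t 15.2 pos [ 0.4839 -0.1375  0.1175] zang -127.9 tilt 0.64 F [ 0.2  0.6 -1.9] open 0.0117
tool shift [ 0.0184 -0.1427 -0.0195] yaw -0.313 rows>= 2.3
```

Emit:
carry_out(
  increments=[
    {"linear": [0,-0.03,0],"yaw": 0},
    {"linear": [0,-0.065,0],"yaw": -0.05},
    {"linear": [0.005,-0.1,-0.005],"yaw": -0.13},
    {"linear": [0.012,-0.13,-0.012],"yaw": -0.22},
    {"linear": [0.018,-0.143,-0.02],"yaw": -0.31},
  ],
)

```text
t: 15.82
tool_pos: [0.4813, -0.1099, 0.2639]
orientation: [-0.375, -2.033, 2.042]
force: [0.4, -0.6, -1.1]
opening: 0.0117
```

Run:
```python
from h import *
rows([.517,.05,.25],-90)
```

```text
t 15.82 pos [ 0.4813 -0.1099  0.2639] zang -110.0 tilt 0.88 F [ 0.4 -0.6 -1.1] open 0.0117
tool shift [ 0.0214  0.0133 -0.1625] yaw -0.349 rows>= 2.6
```

Emit:
carry_out(
  increments=[
    {"linear": [0.004,0,-0.035],"yaw": -0.08},
    {"linear": [0.009,0,-0.075],"yaw": -0.17},
    {"linear": [0.015,0.003,-0.115],"yaw": -0.26},
    {"linear": [0.02,0.008,-0.148],"yaw": -0.34},
    {"linear": [0.0214,0.013,-0.1625],"yaw": -0.349},
  ],
)

```text
t: 16.45
tool_pos: [0.5172, 0.0516, 0.2511]
orientation: [0.014, 2.206, -2.221]
force: [0.3, 0.1, -2.1]
opening: 0.0114
```

Emit:
carry_out(
  increments=[
    {"linear": [0,0,0],"yaw": 0},
    {"linear": [0,0,0],"yaw": 0},
  ],
)

```text
t: 16.7
tool_pos: [0.5172, 0.0507, 0.2516]
orientation: [0.016, 2.206, -2.222]
force: [-0.0, 0.6, -1.5]
opening: 0.0116
```

Run:
```python
from h import *
import cv2
rows([.517,.05,.25],-90)
for n,(x,y,w,h) in (("side",(240,90,110,120)),("top",(230,150,180,120))):
    a=robot.read_camera(n); cv2.imwrite(f"pics/{n}10f.png",a); k=5 if n=="side" else 4;cv2.imwrite(f"pics/{n}10.png",cv2.resize(a[y:y+h,x:x+w],None,fx=k,fy=k,interpolation=cv2.INTER_CUBIC))
```

```text
t 16.7 pos [0.5172 0.0507 0.2516] zang -90.0 tilt 0.96 F [-0.   0.6 -1.5] open 0.0116
tool shift [0.0003 0.0016 0.0007] yaw 0.0 rows>= 0.0
```

View pics/side10.png

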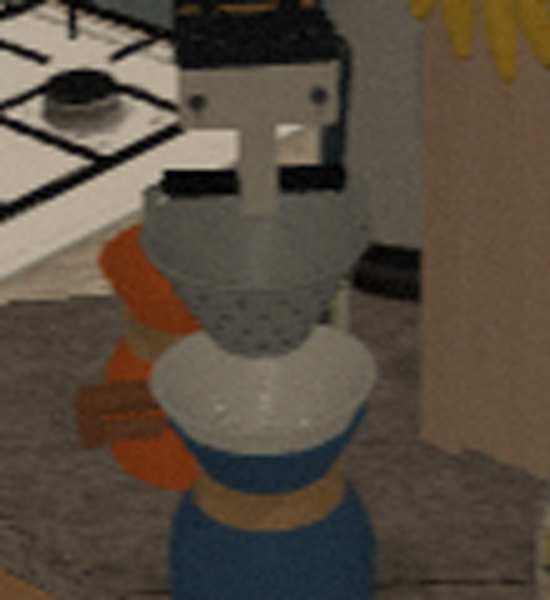

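View pics/top10.png

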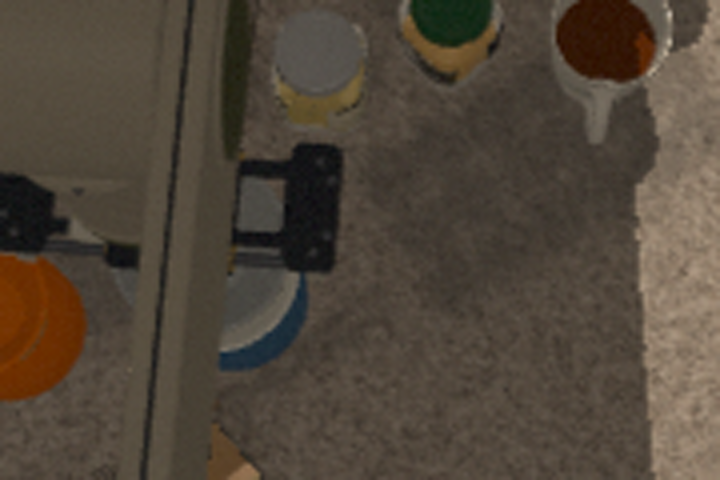

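Run:
```python
from h import *
f=cr([142,370,np.nan,np.nan],5,240,90); d=cr([150,377,np.nan,np.nan],5,240,90)
zf=.2516-.0765+.058
for nm,m,z,r in(("filter",f,zf,.057),("dripper",d,.150,.059)):
    e=ext("side",.517,.0505,z,r); print(nm,"meas mid",m[:2].mean(),"model mid",e[:2].mean(),"w",m[1]-m[0],e[1]-e[0],"dx mm",(m[:2].mean()-e[:2].mean())/(e[1]-e[0])*2*r*1e3)
rows([.517,.05,.195],-90)
```

```text
filter meas mid 290.8 model mid 290.8445234315823 w 45.60000000000002 46.010397016968284 dx mm -0.11031574447197506
dripper meas mid 292.3 model mid 292.0080991748555 w 45.39999999999998 45.72777824871457 dx mm 0.7532466847549499
t 16.8 pos [0.5173 0.0505 0.2516] zang -90.0 tilt 0.96 F [-0.3  0.6 -1.9] open 0.0114
tool shift [0.0011 0.0566 0.0001] yaw 0.0 rows>= 0.9
```

Emit:
carry_out(
  increments=[
    {"linear": [0.0,0.01,0],"yaw": 0},
    {"linear": [0.0001,0.025,0],"yaw": 0},
    {"linear": [0.0002,0.04,0],"yaw": 0},
    {"linear": [0.0003,0.052,0],"yaw": 0},
    {"linear": [0.0003,0.057,0],"yaw": 0},
  ],
)

```text
t: 17.42
tool_pos: [0.5172, 0.0501, 0.193]
orientation: [0.014, 2.207, -2.223]
force: [-0.3, 0.3, -1.6]
opening: 0.0114
```

Emit:
carry_out(
  increments=[
    {"linear": [0,0.004,0],"yaw": 0},
    {"linear": [0,0.008,0],"yaw": 0},
    {"linear": [0,0.012,0],"yaw": 0},
    {"linear": [0,0.014,0],"yaw": 0},
    {"linear": [0,0.014,0],"yaw": 0},
  ],
)

```text
t: 18.05
tool_pos: [0.5173, 0.05, 0.179]
orientation: [0.014, 2.207, -2.223]
force: [0.3, -1.0, -2.6]
opening: 0.0113
```

Emit:
carry_out(
  increments=[
    {"linear": [0,0.002,0],"yaw": 0},
    {"linear": [0,0.004,0],"yaw": 0},
    {"linear": [0,0.004,0],"yaw": 0},
  ],
)

```text
t: 18.42
tool_pos: [0.518, 0.0502, 0.1755]
orientation: [0.016, 2.206, -2.221]
force: [3.0, 2.3, 0.3]
opening: 0.0113
```

Run:
```python
from h import *
import cv2
rows([.517,.05,.1735],-90)
a=robot.read_camera("side"); cv2.imwrite("pics/s11f.png",a); cv2.imwrite("pics/s11.png",cv2.resize(a[110:230,240:350],None,fx=5,fy=5,interpolation=cv2.INTER_CUBIC))
```

```text
t 18.43 pos [0.518  0.0502 0.1755] zang -90.0 tilt 0.93 F [3.  2.3 0.3] open 0.0113
tool shift [0.001  0.002  0.0002] yaw 0.0 rows>= 0.0
```

View pics/s11.png

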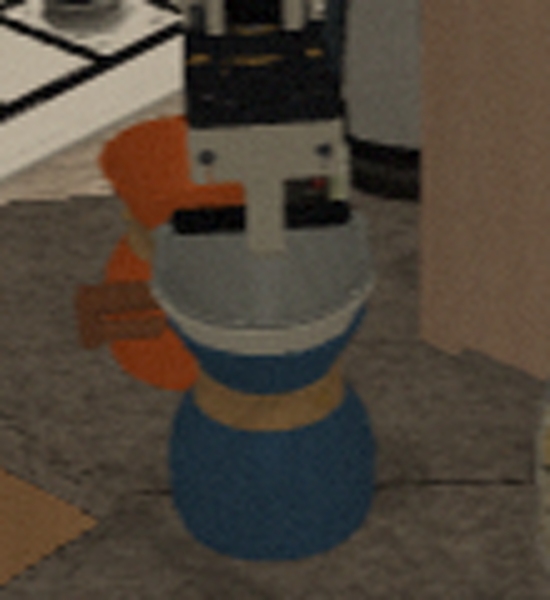

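Emit:
carry_out(
  increments=[
    {"linear": [-0.001,0,-0.001],"yaw": 0},
    {"linear": [-0.0012,0.001,-0.001],"yaw": 0},
    {"linear": [-0.0012,0.002,-0.001],"yaw": 0},
    {"linear": [-0.0012,0.002,-0.001],"yaw": 0},
  ],
)

```text
t: 18.98
tool_pos: [0.5193, 0.051, 0.1745]
orientation: [0.016, 2.206, -2.222]
force: [-2.4, 0.0, 7.3]
opening: 0.0112
```

Emit:
carry_out(
  increments=[
    {"linear": [0.0006,0,0],"yaw": 0},
    {"linear": [0.0006,0.0005,0],"yaw": 0},
  ],
  newtons=6,
)

```text
t: 19.23
tool_pos: [0.519, 0.0511, 0.1745]
orientation: [0.018, 2.205, -2.221]
force: [-0.4, 0.7, 7.3]
opening: 0.012
```

Emit:
carry_out(
  increments=[
    {"linear": [0,0,0],"yaw": 0},
    {"linear": [0,0,0],"yaw": 0},
    {"linear": [0,0,0],"yaw": 0},
    {"linear": [0,0,0],"yaw": 0},
  ],
  gripper=0.5,
)

```text
t: 19.73
tool_pos: [0.5189, 0.051, 0.1743]
orientation: [0.017, 2.206, -2.221]
force: [0.8, 0.7, -0.5]
opening: 0.0452
```

Emit:
carry_out(
  increments=[
    {"linear": [0,-0.01,0],"yaw": 0},
    {"linear": [0,-0.03,0],"yaw": 0},
    {"linear": [0,-0.06,0],"yaw": 0},
    {"linear": [0,-0.1,0],"yaw": 0},
    {"linear": [0,-0.13,0],"yaw": 0},
  ],
)

```text
t: 20.35
tool_pos: [0.5172, 0.052, 0.3071]
orientation: [0.02, 2.204, -2.22]
force: [0.7, -0.6, 0.0]
opening: 0.0465
```

Emit:
carry_out(
  increments=[
    {"linear": [0.01,0,0.05],"yaw": 0},
    {"linear": [0.02,0,0.11],"yaw": 0},
    {"linear": [0.03,0,0.17],"yaw": 0},
    {"linear": [0.04,0,0.22],"yaw": 0},
    {"linear": [0.04,0,0.25],"yaw": 0},
  ],
)

```text
t: 20.98
tool_pos: [0.4764, -0.2004, 0.3092]
orientation: [0.023, 2.204, -2.222]
force: [0.9, 1.3, -0.3]
opening: 0.0464
```

Run:
```python
from h import *
import cv2
for n,(x,y,w,h) in (("side",(240,110,110,120)),("top",(230,150,180,120))):
    a=robot.read_camera(n); cv2.imwrite(f"pics/{n}12f.png",a); k=5 if n=="side" else 4;cv2.imwrite(f"pics/{n}12.png",cv2.resize(a[y:y+h,x:x+w],None,fx=k,fy=k,interpolation=cv2.INTER_CUBIC))
```

```text
(no output)
```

View pics/side12.png

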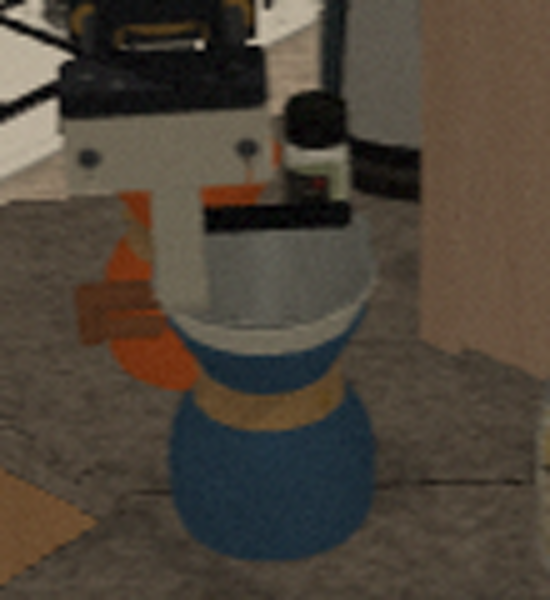

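View pics/top12.png

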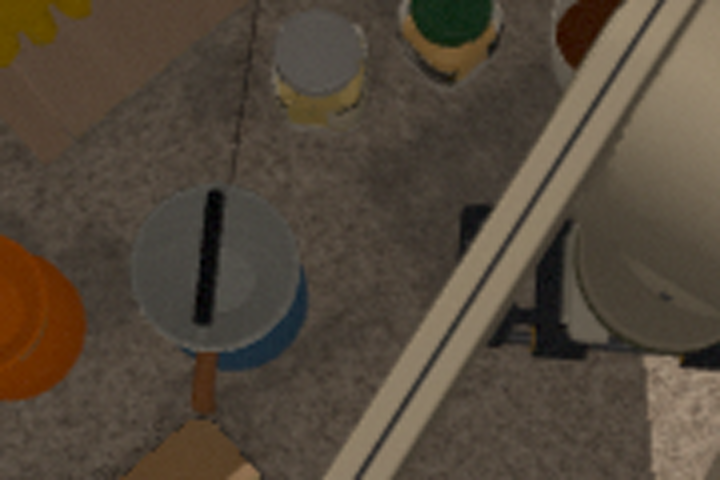

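Emit:
carry_out(
  increments=[
    {"linear": [0.0,-0.02,0.06],"yaw": 0},
    {"linear": [0.0,-0.02,0.12],"yaw": 0},
    {"linear": [0.0,-0.02,0.15],"yaw": 0},
  ],
)

```text
t: 21.45
tool_pos: [0.4757, -0.3526, 0.3307]
orientation: [0.026, 2.205, -2.224]
force: [0.4, 0.3, 0.4]
opening: 0.0467
```

Run:
```python
from h import *
import cv2
outs=[]
for n,(ox,oy,w,h) in (("side",(255,125,80,75)),("top",(255,190,75,75))):
    a=robot.read_camera(n); cv2.imwrite(f"pics/{n}13f.png",a); s=5
    C=cv2.resize(a[oy:oy+75,ox:ox+75],None,fx=s,fy=s,interpolation=cv2.INTER_CUBIC); D=C.copy()
    x,y=.5172,.0500
    L=[(circ(x,y,.155,.057),(0,255,0)),(circ(x,y,.150,.059),(0,255,255)),(circ(x,y,.132,.053),(255,255,0)),(np.array([[x-.046,y,.189],[x+.046,y,.189]]),(0,0,255))]
    for p,c in L:
        q=(proj(n,p)-[ox,oy]+.5)*s-.5; cv2.polylines(D,[q.round().astype(int)],False,c,1)
    outs.append(np.vstack([C,D]) if 0 else np.hstack([C,D]))
cv2.imwrite("pics/ov13.png",cv2.resize(np.vstack(outs),None,fx=.79,fy=.79))
cv2.imwrite("pics/side13.png",cv2.imread("pics/side13f.png"))
```

```text
(no output)
```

View pics/ov13.png

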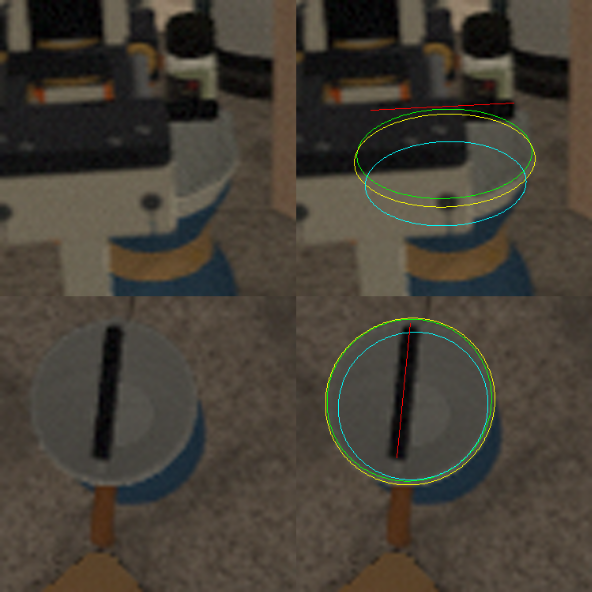

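View pics/side13.png

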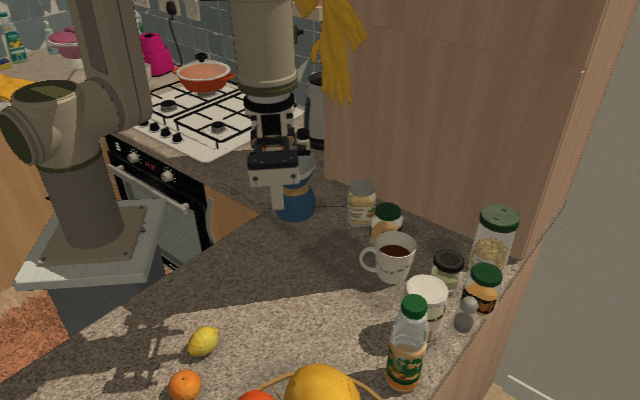

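Emit:
carry_out(
  increments=[
    {"linear": [0.0,0,0.03],"yaw": 0},
    {"linear": [-0.04,0,0.05],"yaw": 0},
    {"linear": [-0.09,0,0.05],"yaw": 0},
    {"linear": [-0.14,0,0.05],"yaw": 0},
    {"linear": [-0.14,0,0.05],"yaw": 0},
  ],
)

```text
t: 22.18
tool_pos: [0.6182, -0.4003, 0.3288]
orientation: [0.018, 2.211, -2.22]
force: [0.3, 0.1, -0.5]
opening: 0.0464
```

Run:
```python
from h import *
import cv2
n="side";ox,oy=250,115;s=5
a=robot.read_camera(n); cv2.imwrite(f"pics/{n}14f.png",a)
C=cv2.resize(a[oy:oy+115,ox:ox+80],None,fx=s,fy=s,interpolation=cv2.INTER_CUBIC); D=C.copy()
x,y=.5172,.0500
L=[(circ(x,y,.155,.057),(0,255,0)),(circ(x,y,.150,.059),(0,255,255)),(circ(x,y,.132,.053),(255,255,0)),(np.array([[x-.046,y,.189],[x+.046,y,.189]]),(0,0,255))]
for p,c in L:
    q=(proj(n,p)-[ox,oy]+.5)*s-.5; cv2.polylines(D,[q.round().astype(int)],False,c,1)
cv2.imwrite("pics/ov14.png",np.hstack([C,D]))
```

```text
(no output)
```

View pics/ov14.png

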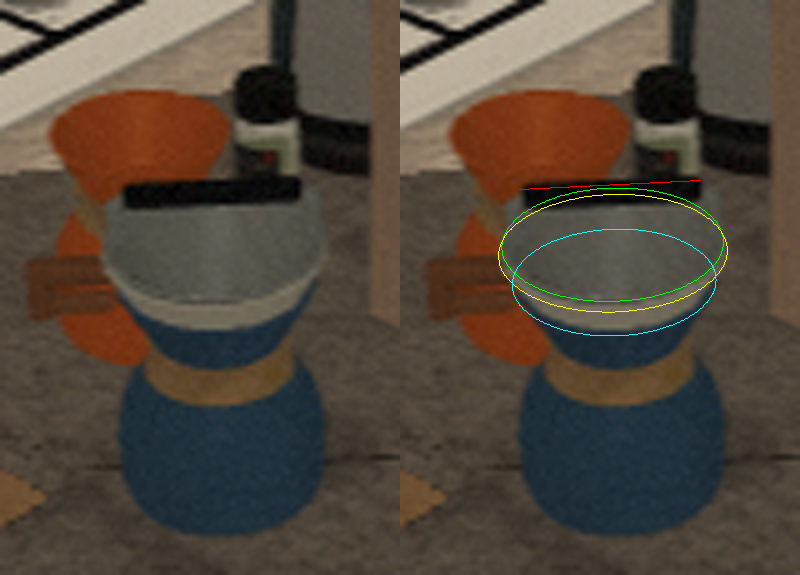

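Run:
```python
from plant import robot
s=robot.read_state(); print(s["t"],s["dq"].round(3),s["force"].round(1)); print(robot.close_job())
```

```text
22.225 [-0.035 -0.072  0.035 -0.011 -0.003 -0.011] [-0.4 -0.4 -0.2]
the job is handed in; nothing more can be done
None
```

The dripper is seated in the blue carafe's mouth and the filter is seated in the dripper. I let go of both and handed the job in at about 22 s of the 54 s. The hand-in gave no verdict.

- **Dripper:** It stood too close to the fruit basket for the gripper body, so I slid it about 55 mm clear with a closed finger inside the cone. I then lifted it by the wooden handle and lowered it into the carafe until it touched. I shifted it about 1.5 mm to relieve side force and released it.
- **Filter:** I gripped the black bar, lowered it into the dripper to light contact (about 7 N upward), and released it.
- **Last checks:** The predicted home outlines of the carafe rim, dripper rim and filter rim matched both camera views to about 1 pixel (roughly 2–3 mm). No tilt was visible. The carafe, mug and jars had not visibly moved, and the gripper was well clear.
- **Disagreements:**
  - The top camera alone put the dripper about 2.5 mm from my first estimate of the carafe centre, which is within the calibration error.
  - One early side-view rim fit was off by about 2 pixels. The overlay afterwards showed I had picked a wrong edge.

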